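# Stack the two kits for a pulley repair

## Task

Put up the two kits for the pulley repair. On the square wooden tray lay the two wooden sheaves flat in the middle, one exactly on the other (either one below), and stand the grey tin upright on top of them; on the large white carton lay the small white carton, centred and with its long sides the same way, and stand the brass tin upright in the middle of that. Leave the oil can standing where it is.

Things in the scene. Friction and masses are not known exactly. Their poses are not given: they have to be found in the camera images.
- kit_tray: loose square plywood tray, 130 x 130 mm, 0.9 kg; its flat floor (118 x 118 mm) is 10 mm above the bench, inside a low bead that rises 4 mm above the floor; origin at the centre of its underside, z up, x and y along its sides
- large_carton: the larger of two closed white cardboard cartons, 72 (x) x 107 (y) x 43 mm high, 0.9 kg, stands on the bench; its flat top carries the small carton; origin at the centre of its underside, z up, y along its long sides
- small_carton: the smaller closed white cardboard carton, 57 (x) x 87 (y) x 35 mm high, 0.25 kg, rigid; origin at the centre of its underside, z up, y along its long sides; both ways round are alike
- sheave_a: turned dark wooden pulley sheave (disc with a groove round its rim) lying flat, 63 mm diameter, 22 mm thick, 0.06 kg; origin at the centre of its underside, z up along its axis
- sheave_b: a second sheave, like sheave_a in shape, size and looks; interchangeable with it
- grey_can: grey metal tin, open at the top, standing upright, 62 mm diameter (65 mm over the beads), 86 mm high, 0.12 kg, rigid; origin at the centre of its underside, z up along its axis
- brass_can: low brass tin, open at the top, standing upright, 56 mm diameter (58 mm over the beads), 39 mm high, 0.12 kg, rigid; origin at the centre of its underside, z up along its axis
- oiler: bystander: brass oil can with a thin tall spout, 74 mm diameter at the base, 186 mm high, 0.35 kg; origin at the centre of its underside, z up; to be left alone
Mind the look-alikes: they are no part of the job. Of the things that look like the kit_tray, the larger one is meant.

How it is judged:
By the outcome, as a careful person would: the job done as asked, in the order asked, and still so for the second after the job is handed in, with the robot touching nothing.
It also fails if it takes over 136 s, if anything falls off the work surface, if the arm or the gripper's body presses on something with over 40 N, if the wrist force passes 120 N, or if a joint passes its speed limit or range.

## Robot

A 7-joint arm with a two-finger parallel gripper is mounted at the origin on a cart in front of the work surface, level with it; the furniture and walls round the work are solid. World frame = base frame: x ahead of the robot, y to its left, z up, the work surface at z = 0. Lengths are in m, angles in degrees, forces in N, time in s.
With the tool pointing down it reaches from about 0.4 to 0.85 m from the base axis. Payload 6.9 kg.
Tool frame: the origin (TCP) lies at the very end of the fingers, on their centre line; the grasp point (between the pads) lies 19 mm behind it; z points along the fingers, y is the direction in which the jaws open and shut (so a half turn about z gives the same grasp; the last joint's range is limited). The gripper opens to 85 mm and grips with 20 to 120 N. Pads are 22 mm wide; open, the fingers measure 114 mm over their backs; the gripper's body (76 mm by 85 mm) begins 54 mm behind the grasp point. The pads swing forward as they close: fully open they stand 13 mm farther back than shut.
Start: joints at [-67.81, 29.078, -13.613, 85.955, 7.202, 65.827, -8.869], TCP at [0.174, 0.6, 0.208] pointing down, gripper open.
Joint ranges: [-176.47, 176.47], [-13.61, 117.27], [-81.72, 77.17], [0.22, 143.17], [-87.28, 267.28], [10, 112.55], [-165.47, 165.47]. Speed limits (degrees/s): [136.94, 136.94, 180, 180, 180, 180, 180].

## Interface

Orientations are given as [roll, pitch, yaw] about the fixed x, y, z axes, in that order (R = Rz(yaw) Ry(pitch) Rx(roll)).
In Python, from workcell import * gives the robot as it stands.
- The arm moves only by the shell command python3 -m crank 'ROWS' [OPENING] [FORCE]. ROWS is JSON, a list of rows, each a list of 4 numbers: the shift along the tool's x, y, z in m, then the turn about the tool's z in degrees. In form: [[x, y, z, roll], ...]. A call has 1 to 8 rows; each row shifts and turns the pose as measured when the row begins, along the tool's axes as they then stand; what a row does not reach is not made up. A row lasts 1/10 s, in which the tool goes at most 50 mm and 8.59 degrees, less where a joint would pass 70% of its speed; a pose out of reach is approached as far as the arm can. A call is refused whole if a number of a shift passes 0.05 or a number of a turn 8.59, either way. A call with a gripper value outside its range is refused whole. OPENING is the closure, from 0 (fully open) to 1 (shut), set as the call begins (- or left out, the last holds). The fingers move at their own pace and stop on an object; FORCE is the grip in N (left out, the last holds). Time passes only in rows, so rows that do not move let the fingers close. It gives the time, the measured TCP pose, the force and the opening at its end, in the units of the state.
- read_state(): the state, without advancing time (a new reading comes with each control period).
- read_camera(name): name is "side" or "top" or "wrist"; returns the picture (420x560x3 uint8, blue, green, red); there is no depth.
- camera_info(name): a dict with "K" (3x3 intrinsics, pixels), "D" ([k1, k2, p1, p2, k3] as OpenCV has them; the pictures are not rectified), "world_from_camera" (4x4, takes a point from camera to world coordinates); the wrist camera has in their place "tool_from_camera" (4x4, takes a point from camera to tool coordinates, whose origin is the TCP and whose axes are the flange's). Camera axes: x right, y down, z forward; pixel columns grow to the right and rows downward; lengths in m; the calibration is good to about 2 mm. A picture is of the moment at which its call begins: read the wrist's pose just before it. camera_info takes no time and is no camera call.
- sign_off(): hands the job in, once; it reports no verdict.
Trained networks look in the newest picture that a camera, given by its name, has taken for a name from the list of things; names that differ only in an ending like _2 or _b are one class to them, and where a whole thing is asked for, a point or a joint stands for the part that bears it (a point fixed in the world has none). Each returns a list of dicts, best first, with "conf" (0 to 1); they miss things now and then, are a little off and sometimes report something else, mostly with a low value. They report only what shows in the picture. A call takes as long as a camera call. They do not tell look-alikes from the thing itself.
- find_in(camera, query): "pixel" ([column, row] in pixels, amid what is visible of it).
The state is a dict: "time": time; "joint_pos": joint angles; "dq": joint speeds; "joint_torque": joint torques, N m; "eef_pos": TCP position; "orientation": TCP orientation; "contact_force": force on the tool from outside, world axes, zero at the start; "moment": the same for the moment, N m; "opening": opening from 0.0 (shut) to 1.0 (fully open).
Only numpy, scipy, OpenCV 4.12 (cv2) and the standard library are available. Lean on these libraries where they do the work, as an engineer would, in place of code of your own. Each camera call takes 0.05 s, during which the arm holds its last target.

## Working session

There is one attempt and no reset: what is moved stays moved. The work goes in short steps, Python scripts to look and compute and a shell command to move; the robot and the scene stay as the last step left them, time stands still between calls to the robot, and variables do not carry over. Pictures are saved under pics/ and viewed, and the job is handed in when it is done.

```bash
ls -la; mkdir -p pics; cat > h.py <<'E'
from workcell import *
import numpy as np, cv2
E
python3 - <<'E'
from h import *
s=read_state(); print(s)
for c in ["side","top","wrist"]:
    i=camera_info(c); print(c,{k:np.round(np.array(v),4).tolist() for k,v in i.items()})
    im=read_camera(c); cv2.imwrite(f"pics/{c}0.png",im)
E
```

```text
total 12
drwxr-xr-x  3 agent agent 4096 Dec  6 07:29 .
drwxr-xr-x 23 root  root  4096 Dec  6 07:29 ..
drwxr-xr-x  2 agent agent 4096 Dec  6 07:29 pics
{'time': 0.0, 'joint_pos': array([-67.80812021,  29.12566761, -13.60987462,  86.00972288,
         7.20282137,  65.82747169,  -8.86914997]), 'dq': array([ 0.22599475, -0.00414538,  0.06820864, -0.06579819,  0.04594294,
        0.00046424, -0.0338246 ]), 'joint_torque': array([-1.96764563e-04, -6.20579052e+01, -2.18651019e+00, -2.49654615e+01,
        1.27512051e-02,  1.19630774e-02,  5.40805075e-06]), 'eef_pos': array([0.17373495, 0.59978665, 0.20682265]), 'orientation': array([-1.79896149e+02,  2.42229992e-03,  1.63855109e+02]), 'contact_force': array([ 0.09624818,  0.44224755, -0.28849415]), 'moment': array([ 0.07403268,  0.02925811, -0.05666896]), 'opening': 0.9975032791620347}
side {'K': [[401.4965, 0.0, 273.7751], [0.0, 401.4965, 210.2799], [0.0, 0.0, 1.0]], 'D': [-0.0875, 0.0, 0.0, 0.0, 0.0], 'world_from_camera': [[0.9858, -0.1117, 0.1256, 0.3727], [-0.168, -0.6715, 0.7217, -0.7788], [0.0037, -0.7325, -0.6807, 0.7592], [0.0, 0.0, 0.0, 1.0]]}
top {'K': [[427.69, 0.0, 276.6245], [0.0, 427.69, 211.1286], [0.0, 0.0, 1.0]], 'D': [-0.007, 0.0, 0.0, 0.0, 0.0], 'world_from_camera': [[0.0072, -0.9817, 0.1901, 0.2784], [-1.0, -0.0082, -0.0043, 0.0216], [0.0058, -0.19, -0.9818, 1.2935], [0.0, 0.0, 0.0, 1.0]]}
wrist {'K': [[332.9001, 0.0, 283.3064], [0.0, 332.9001, 208.8173], [0.0, 0.0, 1.0]], 'D': [0.0161, 0.0, 0.0, 0.0, 0.0], 'tool_from_camera': [[0.0004, -0.9615, -0.2749, 0.0692], [1.0, 0.0, 0.0014, 0.0001], [-0.0013, -0.2749, 0.9615, -0.1654], [0.0, 0.0, 0.0, 1.0]]}
```

View pics/top0.png

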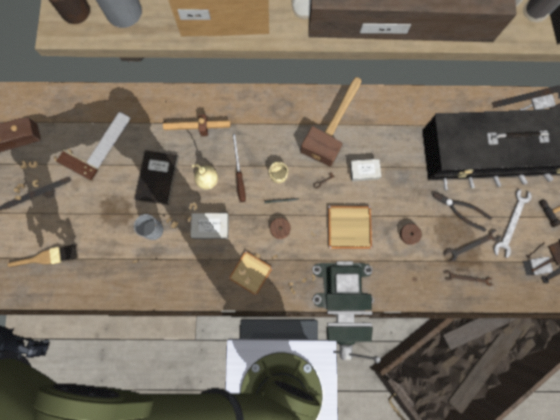

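View pics/side0.png

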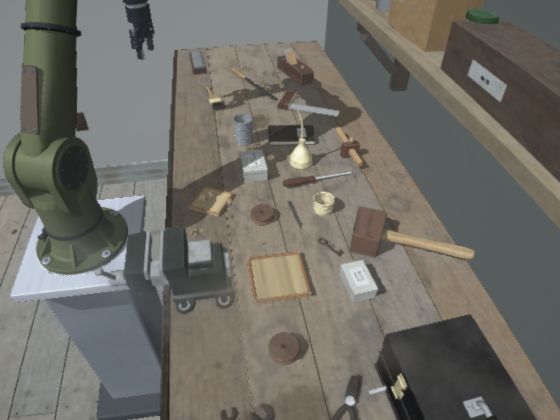

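View pics/wrist0.png

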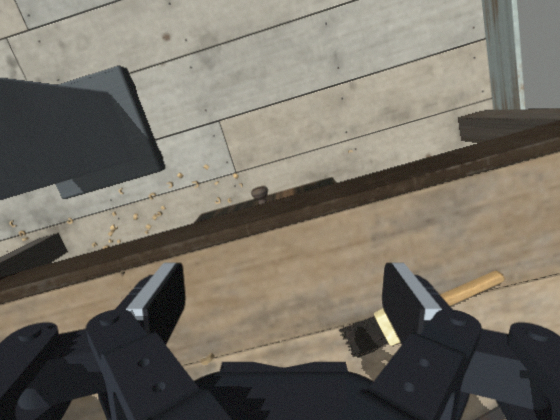

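The top view shows:
- Grey tin at (148,227).
- White cartons at (210,225) and (366,169).
- Sheaves at (280,228) and (411,233).
- Large tray at (350,227), with a smaller look-alike at (251,271).
- Brass tin at (278,172).
- Oiler at (205,178).

Next I'll zoom in and measure.

```bash
cat > h.py <<'E'
from workcell import *
import numpy as np, cv2
def pose():
    s=read_state(); from scipy.spatial.transform import Rotation as Ro
    T=np.eye(4); T[:3,:3]=Ro.from_euler('xyz',s['orientation'],degrees=True).as_matrix(); T[:3,3]=s['eef_pos']; return T
def cam(c,T=None):
    i=camera_info(c); K=np.array(i['K']); D=np.array(i['D'])
    W=np.array(i['world_from_camera']) if c!='wrist' else T@np.array(i['tool_from_camera'])
    return K,D,W
def p2w(c,px,z,T=None):
    K,D,W=cam(c,T); p=cv2.undistortPoints(np.array(px,float).reshape(-1,1,2),K,D).reshape(-1,2)
    d=np.c_[p,np.ones(len(p))]@W[:3,:3].T; o=W[:3,3]
    return o+d*((z-o[2])/d[:,2])[:,None]
def w2p(c,P,T=None):
    K,D,W=cam(c,T); C=np.linalg.inv(W)
    return cv2.projectPoints(np.array(P,float).reshape(-1,1,3),cv2.Rodrigues(C[:3,:3])[0],C[:3,3],K,D)[0].reshape(-1,2)
def crop(im,x,y,w,h,s,fn):
    cv2.imwrite(fn,cv2.resize(im[y:y+h,x:x+w],None,fx=s,fy=s,interpolation=cv2.INTER_CUBIC))
E
python3 - <<'E'
from h import *
im=cv2.imread('pics/top0.png'); crop(im,120,140,320,150,2.5,'pics/top0z.png')
im=cv2.imread('pics/side0.png'); crop(im,180,100,220,270,2.2,'pics/side0z.png')
names=dict(grey=((148,220),.086),cartL=((210,224),.043),cart2=((366,169),.035),sh1=((280,227),.022),sh2=((411,232),.022),tray=((350,227),.012),tr2=((251,271),.01),brass=((278,168),.039),oiler=((205,178),0.03))
for k,(p,z) in names.items(): print(k,np.round(p2w('top',p,z)[0],3))
E
```

```text
grey [0.483 0.384 0.086]
cartL [0.48  0.213 0.043]
cart2 [ 0.656 -0.257  0.035]
sh1 [0.476 0.005 0.022]
sh2 [ 0.464 -0.389  0.022]
tray [ 0.479 -0.207  0.012]
tr2 [0.345 0.091 0.01 ]
brass [0.655 0.013 0.039]
oiler [0.624 0.235 0.03 ]
```

View pics/top0z.png

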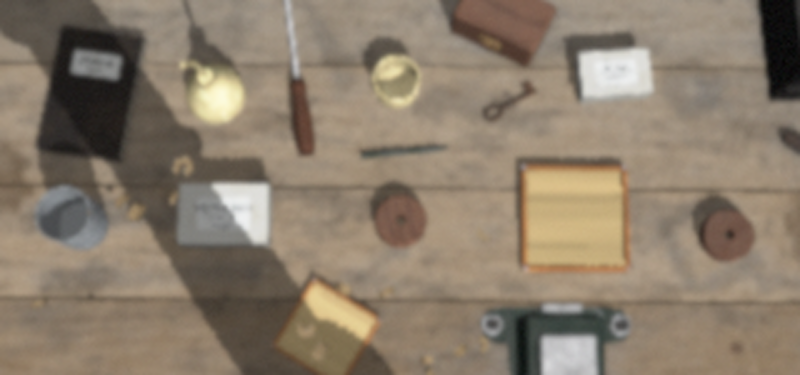

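View pics/side0z.png

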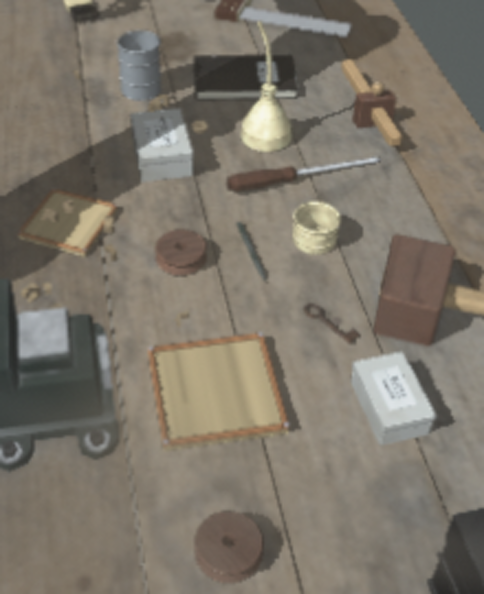

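The choice is clear. The tray is the bigger one at (350,227), not (251,271). The large carton is at (210,225) and the small one at (366,169). I'll turn the tool to yaw 90 and raise it.

```bash
python3 -m crank '[[0,0,-0.012,8.2],[0,0,-0.012,8.2],[0,0,-0.012,8.2],[0,0,-0.012,8.2],[0,0,-0.012,8.2],[0,0,-0.012,8.2],[0,0,-0.012,8.2],[0,0,-0.012,8.2]]' 0 40
python3 -m crank '[[0,0,0,8.2],[0,0,0,0]]'
python3 - <<'E'
from h import *
print(read_state())
# carton sizes, oiler tip from top
t=lambda p,z: np.round(p2w('top',[(120+a/2.5,140+b/2.5) for a,b in p],z),3)
print('small',t([(579,51),(650,47),(653,94),(586,101)],.035))
print('large',t([(181,183),(269,182),(268,243),(178,245)],.043))
print('tray',t([(520,166),(622,162),(628,270),(524,271)],.012))
print('tip',t([(183,65)],.186))
E
```

```text
time: 0.95
eef_pos: [0.1734, 0.5974, 0.3012]
orientation: [-179.7, 0.7, 95.8]
contact_force: [0.7, 0.0, -0.4]
opening: 1.003
time: 1.15
eef_pos: [0.1733, 0.5979, 0.3026]
orientation: [-179.8, 0.6, 87.1]
contact_force: [-0.1, 0.2, -0.4]
opening: 0.999
{'time': 1.15, 'joint_pos': array([-79.19044354,  25.98903777,   5.30256253,  76.03080282,
        -2.39984369,  78.69786888, -76.80868919]), 'dq': array([ 0.2742638 , -0.44064111, -0.78049539, -0.80227392,  0.56315991,
        0.54353642,  5.55411516]), 'joint_torque': array([ -0.06280042, -61.08163834,   2.38164291, -27.35696554,
        -0.14959755,   0.08272342,  -1.80623777]), 'eef_pos': array([0.17328933, 0.59792205, 0.30256459]), 'orientation': array([-179.83402253,    0.58878859,   87.11811584]), 'contact_force': array([-0.07941653,  0.18529493, -0.36663575]), 'moment': array([-0.04799834, -0.01034973,  0.02649374]), 'opening': 0.9988884712394398}
small [[ 0.683 -0.213  0.035]
 [ 0.689 -0.301  0.035]
 [ 0.629 -0.302  0.035]
 [ 0.619 -0.22   0.035]]
large [[0.512 0.266 0.043]
 [0.514 0.162 0.043]
 [0.441 0.161 0.043]
 [0.438 0.267 0.043]]
tray [[ 0.542 -0.141  0.012]
 [ 0.549 -0.267  0.012]
 [ 0.416 -0.269  0.012]
 [ 0.414 -0.144  0.012]]
tip [[0.615 0.242 0.186]]
```

```bash
python3 -m crank '[[-0.04,0.026,0,-2.9],[-0.04,0.026,0,0],[-0.04,0.026,0,0],[-0.04,0.026,0,0],[-0.04,0.026,0,0],[-0.04,0.026,0,0],[-0.04,0.026,0,0],[-0.04,0.026,0,0]]'
python3 -m crank '[[-0.044,0.01,0,0],[-0.044,0.01,0,0],[-0.044,0.01,0,0],[-0.044,0.01,0,0],[-0.044,0.01,0,0],[-0.044,0.01,0,0],[-0.044,0.01,0,0],[-0.044,0,0,0]]'
python3 -m crank '[[0,0,0,0],[0,0,0,0]]'
python3 - <<'E'
from h import *
T=pose(); im=read_camera('wrist'); cv2.imwrite('pics/w1.png',im); np.save('w1.npy',T); print(np.round(T,4))
print(read_state()['joint_pos'])
E
```

```text
time: 1.95
eef_pos: [0.3861, 0.2752, 0.2999]
orientation: [-179.5, 0.8, 93.2]
contact_force: [-0.0, 0.3, -0.2]
opening: 1.0
time: 2.75
eef_pos: [0.4842, -0.086, 0.303]
orientation: [-179.4, 0.9, 95.6]
contact_force: [0.6, 0.2, 0.6]
opening: 0.997
time: 2.95
eef_pos: [0.4833, -0.0938, 0.3026]
orientation: [-179.3, 1.1, 95.4]
contact_force: [-0.8, 0.6, 0.3]
opening: 1.0
[[-0.0937  0.9956 -0.0095  0.4833]
 [ 0.9954  0.0934 -0.0202 -0.0938]
 [-0.0192 -0.0114 -0.9998  0.3026]
 [ 0.      0.      0.      1.    ]]
[-12.78119721  14.3446384   26.43331415  95.6120996   -5.30339807
  71.83004337  19.9574734 ]
```

View pics/w1.png

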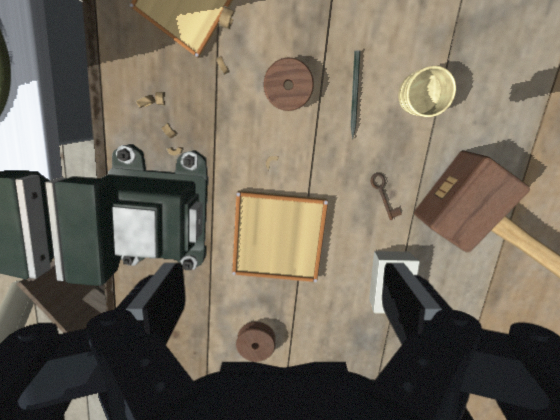

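The wrist view shows:
- Tray, corners at about (238,192), (326,201), (317,281) and (234,272).
- Sheaves at (289,84) and (256,341).
- Brass tin at (428,92).
- Small carton at (398,282), partly hidden by a finger.

Next I'll measure these with sub-pixel care.

```bash
python3 - <<'E'
from h import *
im=cv2.imread('pics/w1.png'); T=np.load('w1.npy')
a=cv2.resize(im[50:120,245:335],None,fx=4,fy=4,interpolation=cv2.INTER_CUBIC)
b=cv2.resize(im[310:370,220:310],None,fx=4,fy=4,interpolation=cv2.INTER_CUBIC)
c=cv2.resize(im[180:290,225:335],None,fx=4,fy=4,interpolation=cv2.INTER_CUBIC)
o=np.zeros((530,810,3),np.uint8); o[:280,:360]=a;o[285:525,:360]=b;o[:440,365:805]=c
cv2.imwrite('pics/w1z.png',o)
E
```

```text
(no output)
```

View pics/w1z.png

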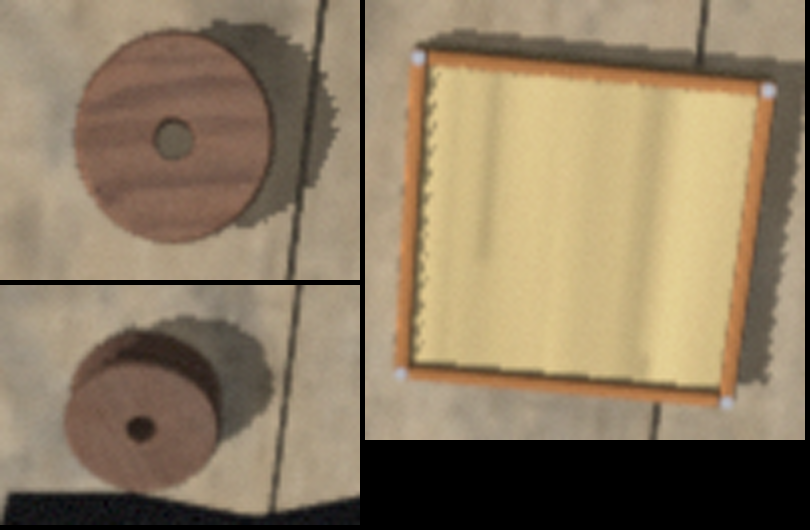

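```bash
python3 - <<'E'
from h import *
T=np.load('w1.npy')
q=[(288.3,84.5),(255,345.75)]
print(p2w('wrist',q,.022,T).round(4))
c=[((a-365)/4+225,b/4+180) for a,b in [(418,58),(768,90),(727,402),(401,374)]]
P=p2w('wrist',c,.014,T); print(P.round(4),P.mean(0)); 
print(np.linalg.norm(P-np.roll(P,1,0),axis=1))
r1=[(175,30),(175,241),(75,138),(273,138)]
print(p2w('wrist',[(a/4+245,b/4+50) for a,b in r1],.022,T).round(4))
print('top', p2w('top',[(120+401/2.5,140+218/2.5),(120+730/2.5,140+234/2.5)],.022).round(4))
E
```

```text
[[ 0.4778  0.0058  0.022 ]
 [ 0.4633 -0.3882  0.022 ]]
[[ 0.422  -0.1443  0.014 ]
 [ 0.5457 -0.144   0.014 ]
 [ 0.5463 -0.2677  0.014 ]
 [ 0.4223 -0.2682  0.014 ]] [ 0.48407968 -0.20604917  0.014     ]
[0.12384191 0.12369972 0.12363578 0.12394545]
[[ 0.4753  0.0365  0.022 ]
 [ 0.4814 -0.0248  0.022 ]
 [ 0.4472  0.0029  0.022 ]
 [ 0.5088  0.0087  0.022 ]]
top [[ 0.4754  0.0043  0.022 ]
 [ 0.4591 -0.3914  0.022 ]]
```

```bash
cat > plan.py <<'E'
import sys; from h import *
x,y,z,yaw=map(float,sys.argv[1:5]); T=pose(); d=T[:3,:3].T@(np.array([x,y,z])-T[:3,3])
cy=np.degrees(np.arctan2(T[1,0],T[0,0])); r=(cy-yaw+180)%360-180
print('shift',d.round(4),'roll',r.round(2),'rows>=',np.linalg.norm(d)/.05)
E
cat > snap.py <<'E'
import sys; from h import *
n=sys.argv[1]; T=pose(); im=read_camera('wrist'); cv2.imwrite(f'pics/{n}.png',im); np.save(f'{n}.npy',T); print(T[:3,3].round(4),read_state()['orientation'].round(2)); print('tcp px',w2p('wrist',T[:3,3],T).round(1))
E
python3 plan.py .477 .006 .14 90
```

```text
shift [0.1036 0.0052 0.1606] roll 5.34 rows>= 3.8233684379349286
```

```bash
python3 -m crank '[[0.02,0.001,0.03,2],[0.02,0.001,0.03,2],[0.02,0.001,0.03,1.3],[0.02,0.001,0.03,0],[0.02,0.001,0.03,0],[0.003,0,0.01,0],[0,0,0,0]]'
python3 snap.py w2
```

```text
time: 3.7
eef_pos: [0.4821, 0.0171, 0.1364]
orientation: [-179.6, 1.1, 91.3]
contact_force: [0.4, 0.0, 0.5]
opening: 1.001
[0.4821 0.0171 0.1364] [-179.66    1.07   91.27]
tcp px [[282.3 249.5]]
```

View pics/w2.png

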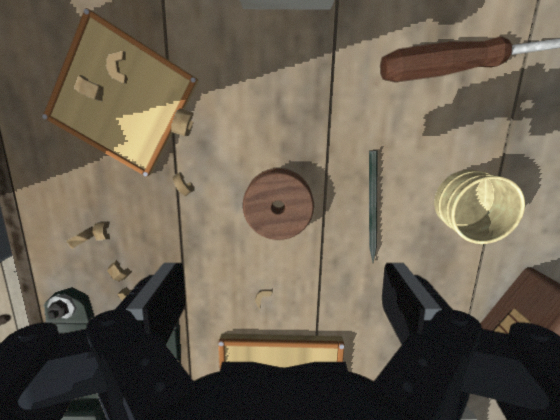

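The sheave's bore is at (278,207), with the fingers well clear on both sides. I'll compute its position and descend.

```bash
python3 - <<'E'
from h import *
T=np.load('w2.npy')
print(p2w('wrist',[(278,207)],.022,T).round(4))
im=cv2.imread('pics/w2.png')
# sheave top outline extremes by eye
print(p2w('wrist',[(243,204),(313,204),(278,170),(278,239)],.022,T).round(4))
E
python3 plan.py .4765 .005 .03 90
```

```text
[[0.4776 0.0064 0.022 ]]
[[ 0.4471  0.0084  0.022 ]
 [ 0.508   0.0099  0.022 ]
 [ 0.477   0.039   0.022 ]
 [ 0.4782 -0.0236  0.022 ]]
shift [-0.0098 -0.0056  0.1073] roll 1.27 rows>= 2.1583109686781374
```

```bash
python3 -m crank '[[-0.0025,-0.001,0.027,1.2],[-0.0025,-0.001,0.027,0],[-0.002,-0.001,0.027,0],[-0.001,-0.001,0.02,0],[0,0,0,0]]'
python3 plan.py .4776 .007 .0 90
```

```text
time: 4.25
eef_pos: [0.4861, 0.0028, 0.0419]
orientation: [179.3, 1.1, 90.0]
contact_force: [-0.9, 0.2, -0.1]
opening: 1.005
shift [ 0.005  -0.009   0.0417] roll 0.01 rows>= 0.8597092005190767
```

```bash
python3 -m crank '[[0.0025,-0.004,0.01,0],[0.0025,-0.004,0.01,0],[0,-0.001,0.01,0],[0,0,0.003,0],[0,0,0,0]]'
python3 plan.py .4776 .007 .0 90;python3 plan.py .4776 .007 .0 90
```

```text
time: 4.75
eef_pos: [0.4828, 0.0052, 0.0132]
orientation: [178.7, 1.0, 89.9]
contact_force: [0.6, 1.0, 0.2]
opening: 0.999
shift [ 0.002  -0.0055  0.0131] roll -0.1 rows>= 0.28659994548578915
shift [ 0.002  -0.0055  0.0131] roll -0.1 rows>= 0.28659994548578915
```

```bash
python3 -m crank '[[0,-0.006,0,0],[0,0,0,0]]'; python3 -m crank '[[0,0,0,0],[0,0,0,0],[0,0,0,0]]'; python3 -c "
from h import *
print(read_state()['joint_pos'])"
```

```text
time: 4.95
eef_pos: [0.4768, 0.0051, 0.0136]
orientation: [178.7, 1.0, 89.9]
contact_force: [-0.5, -0.6, 0.2]
opening: 0.995
time: 5.25
eef_pos: [0.4772, 0.0051, 0.0143]
orientation: [178.6, 1.0, 89.9]
contact_force: [0.9, 0.2, 0.6]
opening: 1.0
[-15.51413194  32.16271414  16.26539491 122.71930547 -17.44212899
  25.86857151  13.87510409]
```

```bash
python3 -m crank '[[0.002,0,0.008,0],[0,0,0.008,0],[0,0,0.001,0]]'; python3 -m crank '[[0,0,0,0],[0,0,0,0],[0,0,0,0],[0,0,0,0]]' 1 30; python3 -m crank '[[0,0,0,0],[0,0,0,0]]'; python3 snap.py w3
```

```text
time: 5.55
eef_pos: [0.478, 0.0072, -0.004]
orientation: [178.6, 1.0, 89.9]
contact_force: [-0.2, -0.3, 0.4]
opening: 0.999
time: 5.95
eef_pos: [0.4693, 0.0072, -0.0023]
orientation: [179.5, 0.8, 89.9]
contact_force: [-21.6, 0.5, 63.1]
opening: 0.353
time: 6.15
eef_pos: [0.4674, 0.0071, -0.0003]
orientation: [179.5, 0.8, 89.8]
contact_force: [0.7, 0.2, 0.3]
opening: 0.003
[ 4.674e-01  7.100e-03 -3.000e-04] [179.53   0.76  89.8 ]
tcp px [[282.3 249.5]]
```

View pics/w3.png

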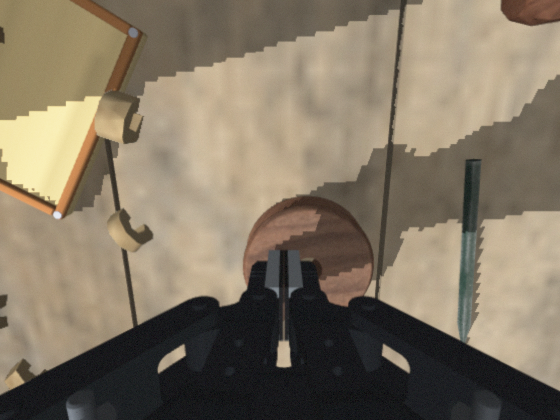

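The fingers shut without holding the sheave: they appear over it, with the sheave's outline at cols 245–373. I'll check from outside before going on.

```bash
python3 - <<'E'
from h import *
a=read_camera('side'); b=read_camera('top')
cv2.imwrite('pics/side1.png',a); cv2.imwrite('pics/top1.png',b)
crop(a,200,150,130,110,5,'pics/side1z.png'); crop(b,230,180,110,90,6,'pics/top1z.png')
s=read_state(); print(s['eef_pos'],s['contact_force'],s['joint_pos'])
print(w2p('side',[s['eef_pos']]),w2p('top',[s['eef_pos']]))
E
```

```text
[ 0.46789166  0.0070802  -0.000882  ] [ 0.29339702 -0.1892039  -0.06426239] [-14.65264292  33.49775337  14.96816954 123.87194924 -18.33425028
  24.18519752  14.49087921]
[[258.75706226 217.03636365]] [[279.35698644 230.76722828]]
```

View pics/side1z.png

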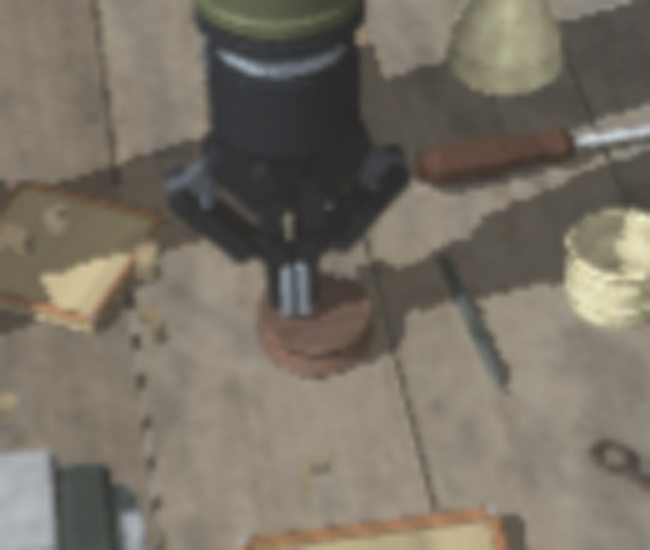

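View pics/top1z.png

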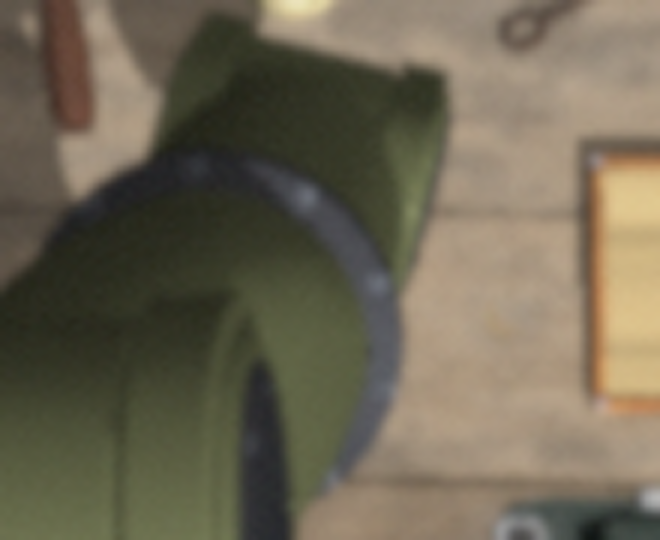

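```bash
python3 - <<'E'
from h import *
for z in (-.001,.005,.01,.015,.02,.025,.03): print(z,w2p('side',[[.468,.007,z]]).round(1), ((w2p('side',[[.468,.007,z]])-[200,150])*5).round(0))
# sheave circle overlay in side view and wrist
im=cv2.imread('pics/side1.png'); T=np.load('w3.npy'); w=cv2.imread('pics/w3.png')
t=np.linspace(0,2*np.pi,60)
C=p2w('wrist',[(320,270)],.022,T)[0]; print('bore',C)
for z,col in((.022,(0,255,0)),(0,(0,0,255))):
    P=np.c_[C[0]+.0315*np.cos(t),C[1]+.0315*np.sin(t),t*0+z]
    cv2.polylines(w,[w2p('wrist',P,T).astype(np.int32).reshape(-1,1,2)],1,col,1)
    big=w2p('side',P)
    if z==.022: b=cv2.resize(im[150:260,200:330],None,fx=5,fy=5,interpolation=cv2.INTER_CUBIC)
    cv2.polylines(b,[((big-[200,150]+.5)*5).astype(np.int32).reshape(-1,1,2)],1,col,1)
o=np.zeros((420,800,3),np.uint8); o[:,:400]=w[:,80:480]; o[:,400:]=cv2.resize(b[150:500,150:484],(400,420)); cv2.imwrite('pics/ov.png',o)
E
```

```text
-0.001 [[258.8 217.1]] [[294. 335.]]
0.005 [[258.8 215.5]] [[294. 327.]]
0.01 [[258.7 214.2]] [[294. 321.]]
0.015 [[258.7 212.8]] [[293. 314.]]
0.02 [[258.6 211.5]] [[293. 307.]]
0.025 [[258.6 210.1]] [[293. 301.]]
0.03 [[258.6 208.7]] [[293. 294.]]
bore [0.48502685 0.00618864 0.022     ]
```

View pics/ov.png

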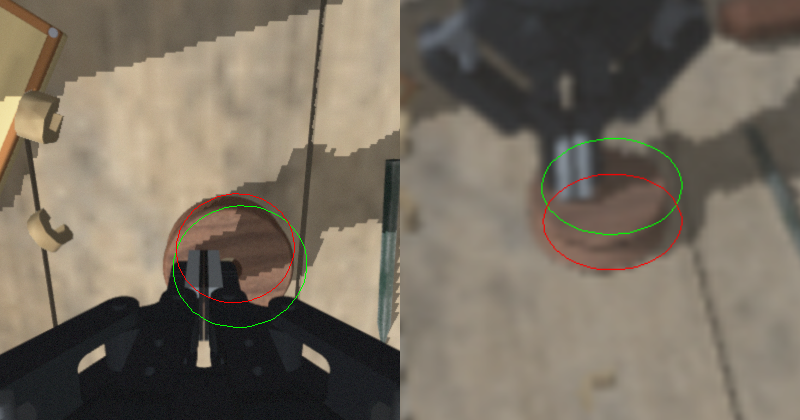

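The side view puts the fingertips at about z = 0.016–0.02, on top of the disc, though the state reads 0. I need to know which is off, so I'll triangulate from all three cameras using the first pictures.

```bash
python3 - <<'E'
from h import *
im=cv2.imread('pics/side0.png')
a=cv2.resize(im[190:240,235:295],None,fx=6,fy=6,interpolation=cv2.INTER_CUBIC)
b=cv2.resize(im[325:370,260:310],None,fx=6,fy=6,interpolation=cv2.INTER_CUBIC)
c=cv2.resize(im[245:310,240:320],None,fx=5,fy=5,interpolation=cv2.INTER_CUBIC)
o=np.zeros((600,780,3),np.uint8); o[:300,:360]=a;o[305:575,:300]=b;o[:325,370:770]=c
t=cv2.imread('pics/top0.png')
d=cv2.resize(t[200:255,320:380],None,fx=4.5,fy=4.5,interpolation=cv2.INTER_CUBIC)
o[330:330+d.shape[0],370:370+d.shape[1]]=d
cv2.imwrite('pics/s0d.png',o)
E
```

```text
(no output)
```

View pics/s0d.png

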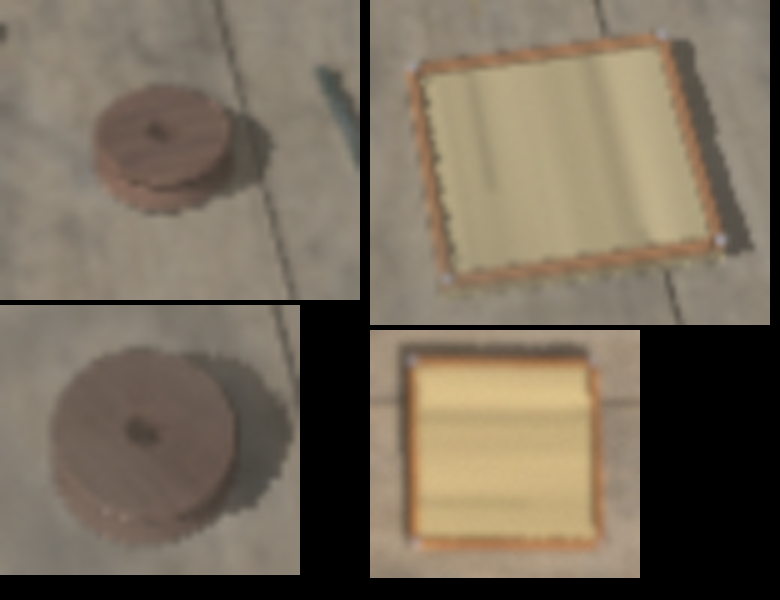

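```bash
python3 - <<'E'
from h import *
from scipy.optimize import least_squares
from scipy.spatial.transform import Rotation as Ro
T=np.load('w1.npy')
# order: sh1,sh2, pin nearL(+y,-x), pin(+y,+x), pin(-y,+x), pin(-y,-x)
side=np.array([(261.2,211.8),(283.7,346.3),(248.6,258.4),(298.4,252),(310,293),(255.4,300.8)])-.4
top=np.array([(280.4,227.2),(412,233.6),(329.1,247.3),(329.6,206.7),(369.3,206.7),(371.1,247.3)])-.4
c=[((a-365)/4+225,b/4+180) for a,b in [(418,58),(768,90),(727,402),(401,374)]]
wr=np.array([(288.3,84.5),(255,345.75)]+c)-.4
def P(c):
    K,D,W=cam(c,T); return K,D,W
A=[]
for s,t in zip(side,top):
    f=lambda X: np.r_[(w2p('side',[X])[0]-s),(w2p('top',[X])[0]-t)]
    r=least_squares(f,[.48,-.1,.02],x_scale=.01); A.append(r.x); print(r.x.round(4),r.fun.round(1))
A=np.array(A)
A[:,2]=[.022]*2+[.014]*4   # known heights; xy from top+side mean
for i in range(6): A[i,:2]=(p2w('side',[side[i]],A[i,2])[0,:2]+p2w('top',[top[i]],A[i,2])[0,:2])/2
print(A.round(4)); print('wrist',p2w('wrist',wr,.018,T).round(4))
f=lambda q:(w2p('wrist',A,np.block([[Ro.from_rotvec(q[3:]).as_matrix()@T[:3,:3],(T[:3,3]+q[:3])[:,None]],[np.zeros((1,3)),1]]))-wr).ravel()
r=least_squares(f,np.zeros(6),x_scale=[.01]*3+[.02]*3); print('pose corr',r.x[:3].round(4),np.degrees(r.x[3:]).round(2),r.fun.round(1))
E
```

```text
[0.475  0.0054 0.021 ] [ 0.5 -0.1  0.   0.6]
[ 0.4608 -0.3908  0.0201] [-0.   0.  -0.  -0.1]
[ 0.42   -0.1417  0.0091] [-0.4  0.1 -0.  -0.5]
[ 0.5435 -0.1448  0.013 ] [-0.2  0.1  0.  -0.3]
[ 0.5445 -0.267   0.0107] [-0.1  0.   0.  -0.1]
[ 0.42   -0.2679  0.0116] [-0.2  0.  -0.  -0.3]
[[ 0.4751  0.0048  0.022 ]
 [ 0.4605 -0.391   0.022 ]
 [ 0.4193 -0.1435  0.014 ]
 [ 0.5431 -0.1451  0.014 ]
 [ 0.5437 -0.2677  0.014 ]
 [ 0.4196 -0.2685  0.014 ]]
wrist [[ 0.4772  0.0065  0.018 ]
 [ 0.4624 -0.3907  0.018 ]
 [ 0.4218 -0.1427  0.018 ]
 [ 0.5444 -0.1424  0.018 ]
 [ 0.5449 -0.2648  0.018 ]
 [ 0.4221 -0.2653  0.018 ]]
pose corr [-0.0048  0.0048 -0.0034] [-1.19 -0.57 -0.01] [-0.1  0.1  0.1  0.2 -0.3 -0.5  0.2  0.7  0.1 -0.6 -0.   0. ]
```

```bash
python3 - <<'E'
from h import *
t=cv2.imread('pics/top0.png'); s=cv2.imread('pics/side0.png'); w=cv2.imread('pics/w3.png')
o=np.zeros((560,790,3),np.uint8)
a=cv2.resize(t[245:300,225:280],None,fx=6,fy=6,interpolation=cv2.INTER_CUBIC);o[:330,:330]=a
b=cv2.resize(s[180:220,185:240],None,fx=6,fy=6,interpolation=cv2.INTER_CUBIC);o[:240,340:670]=b
cv2.imwrite('pics/t2.png',o[:340,:680])
for z in(.012,):
  for n,q in(('w2',[(193,80),(145,173)]),('w3',[(134,32),(57,214)])):
    T=np.load(n+'.npy'); P=p2w('wrist',q,z,T); print(n,P.round(4),np.linalg.norm(P[0]-P[1]))
E
```

```text
w2 [[0.4068 0.109  0.012 ]
 [0.3603 0.0317 0.012 ]] 0.09017073018598486
w3 [[0.4072 0.109  0.012 ]
 [0.3609 0.0315 0.012 ]] 0.0903323537439082
```

View pics/t2.png

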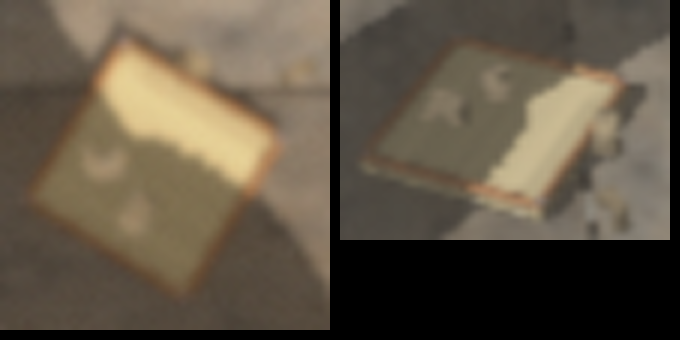

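The wrist poses agree with each other (tray2 pin spacing 90.2 vs 90.3 mm), so the eef reading is sound. Yet the shut fingertips rest on the 22 mm disc while the TCP reads about 0. The real finger ends therefore sit about 20 mm behind the stated TCP. I'll back off, open, and find the true tip height.

```bash
python3 -m crank '[[0,0,-0.02,0],[0,0,-0.02,0],[0,0,0,0]]' 0; python3 -m crank '[[0,0,0,0],[0,0,0,0],[0,0,0,0]]'; python3 snap.py w4; python3 - <<'E'
from h import *
a=read_camera('side'); cv2.imwrite('pics/side2.png',a); crop(a,200,150,130,110,5,'pics/side2z.png')
s=read_state(); 
for z in (0,.01,.02,.03,.04):print(z,((w2p('side',[s['eef_pos']+[0,0,z],s['eef_pos']+[-.047,0,z],s['eef_pos']+[.047,0,z]])-[200,150])*5).round(0).tolist())
E
```

```text
time: 6.6
eef_pos: [0.4679, 0.0075, 0.0389]
orientation: [179.6, 0.8, 89.8]
contact_force: [0.9, 0.1, -0.7]
opening: 0.505
time: 6.9
eef_pos: [0.4679, 0.0079, 0.0375]
orientation: [179.7, 0.8, 89.9]
contact_force: [-1.2, -0.2, 0.1]
opening: 0.991
[0.4679 0.0079 0.0375] [179.67   0.84  89.87]
tcp px [[282.3 249.5]]
0 [[292.0, 282.0], [204.0, 292.0], [379.0, 273.0]]
0.01 [[291.0, 268.0], [203.0, 278.0], [379.0, 259.0]]
0.02 [[291.0, 254.0], [202.0, 264.0], [379.0, 245.0]]
0.03 [[291.0, 240.0], [201.0, 250.0], [379.0, 230.0]]
0.04 [[290.0, 226.0], [200.0, 235.0], [379.0, 216.0]]
```

View pics/w4.png

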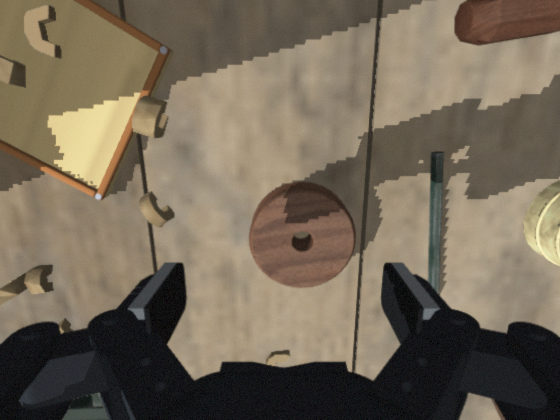

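View pics/side2z.png

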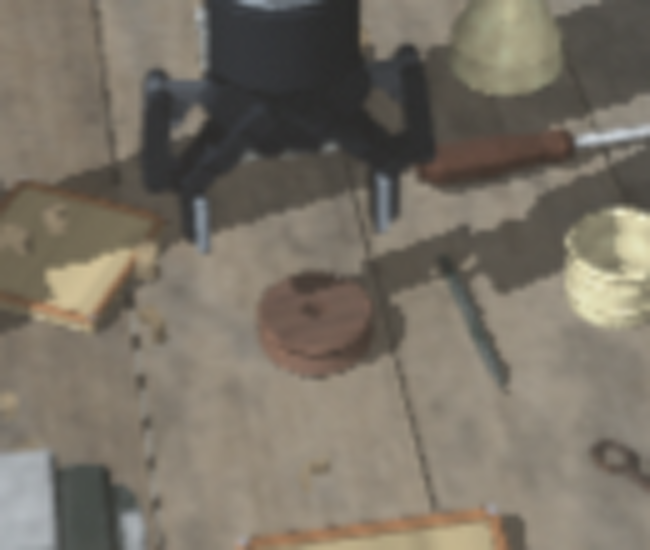

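The side view shows the open tips at (203,250) and (383,230) in the crop, about 30 mm above the TCP. In use the tips are therefore at TCP + 0.030 when open, about +0.024 at 63 mm and about +0.017 when shut. The sheave is grasped at TCP z ≈ −0.020.

```bash
python3 - <<'E'
from h import *
T=np.load('w4.npy')
print(p2w('wrist',[(302,240),(250,237),(355,237),(302,188),(302,287)],.022,T).round(4))
E
python3 plan.py .4765 .007 -.012 90
```

```text
[[ 0.4794  0.007   0.022 ]
 [ 0.4493  0.009   0.022 ]
 [ 0.5101  0.0087  0.022 ]
 [ 0.4789  0.0379  0.022 ]
 [ 0.4798 -0.0236  0.022 ]]
shift [-0.      0.0084  0.0496] roll -0.14 rows>= 1.0055812572455503
```

```bash
python3 -m crank '[[0,0.006,0.012,0],[0,0.006,0.012,0],[0,0,0.012,0],[0,0,0.008,0],[0,0,0.004,0],[0,0,0,0]]'; python3 plan.py .4795 .007 -.020 90
```

```text
time: 7.6
eef_pos: [0.4815, 0.0068, -0.0169]
orientation: [179.8, 0.9, 89.8]
contact_force: [-0.3, 0.2, 0.5]
opening: 1.0
shift [ 0.0003 -0.002   0.0031] roll -0.15 rows>= 0.0739675734258709
```

```bash
python3 -m crank '[[0,-0.002,0.003,0],[0,0,0,0]]'; python3 -m crank '[[0,0,0,0],[0,0,0,0],[0,0,0,0],[0,0,0,0]]' 1 30; python3 snap.py w5
```

```text
time: 7.8
eef_pos: [0.4794, 0.0066, -0.0202]
orientation: [179.8, 0.9, 89.8]
contact_force: [-0.9, 0.8, 0.7]
opening: 0.999
time: 8.2
eef_pos: [0.4802, 0.0068, -0.0187]
orientation: [179.7, 0.8, 89.8]
contact_force: [1.1, -1.1, -0.5]
opening: 0.703
[ 0.4802  0.0068 -0.0187] [179.67   0.84  89.85]
tcp px [[282.3 249.5]]
```

View pics/w5.png

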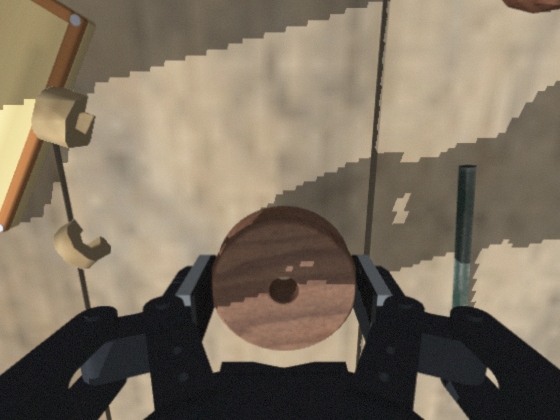

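Gripped: opening 0.70, with the bore at (284,290) centred between the pads. I'll lift and carry it to the tray.

```bash
python3 -m crank '[[0,0,-0.02,0],[0,0,-0.03,0],[0,0,-0.02,0],[-0.03,0,0,0],[-0.03,0,0,0],[-0.03,0,0,0],[-0.03,0,0,0],[-0.03,0,0,0]]'; python3 -m crank '[[-0.03,0,0,0],[-0.015,0,0,0],[0,0,0,0],[0,0,0,0]]'; python3 snap.py w6
```

```text
time: 9.05
eef_pos: [0.4808, -0.1405, 0.0562]
orientation: [179.7, 0.7, 90.6]
contact_force: [-0.4, -0.3, -1.0]
opening: 0.702
time: 9.45
eef_pos: [0.4801, -0.1921, 0.057]
orientation: [179.6, 0.8, 90.2]
contact_force: [0.6, -0.3, -0.5]
opening: 0.703
[ 0.4801 -0.1921  0.057 ] [179.62   0.85  90.19]
tcp px [[282.3 249.5]]
```

View pics/w6.png

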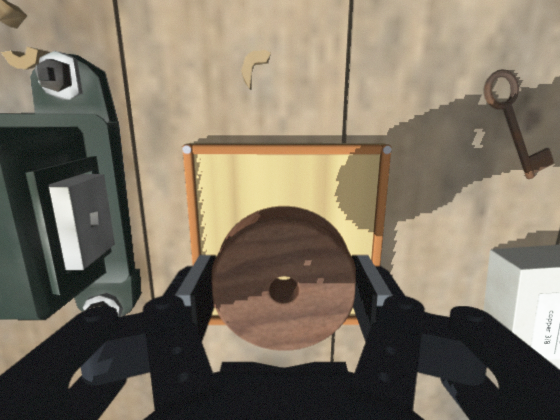

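```bash
python3 - <<'E'
from h import *
T=np.load('w6.npy')
P=p2w('wrist',[(187,149),(387,149.5)],.014,T); print(P.round(4),np.linalg.norm(P[0]-P[1]))
B=p2w('wrist',[(207,322),(352,322)],.012,T); print(B.round(4))
for n,z in(('w5',.022),('w6',.057+.0407)):
    T=np.load(n+'.npy'); b=p2w('wrist',[(284,289.5)],z,T); print('bore',b,b-T[:3,3])
E
python3 plan.py .4835 -.2055 .057 90
```

```text
[[ 0.4216 -0.144   0.014 ]
 [ 0.5449 -0.144   0.014 ]] 0.12322675412577029
[[ 0.4257 -0.2689  0.012 ]
 [ 0.5314 -0.2692  0.012 ]]
bore [[0.48075428 0.00650013 0.022     ]] [[ 0.00056485 -0.00026804  0.04069665]]
bore [[ 0.48066069 -0.19235178  0.0977    ]] [[ 0.00053522 -0.00026491  0.04069187]]
shift [-0.0136  0.0033  0.0003] roll 0.19 rows>= 0.2796807401188244
```

```bash
python3 -m crank '[[-0.0075,0.0015,0,0],[-0.006,0.0015,0.01,0],[0,0,0.015,0],[0,0,0.015,0],[0,0,0.008,0],[0,0,0,0]]'; python3 plan.py .483 -.2055 -.0087 90
```

```text
time: 10.1
eef_pos: [0.4855, -0.203, 0.0057]
orientation: [179.6, 0.8, 90.6]
contact_force: [0.2, -0.5, 0.2]
opening: 0.7
shift [-0.0023 -0.0026  0.0144] roll 0.63 rows>= 0.29673679486034443
```

```bash
python3 -m crank '[[-0.0025,-0.0025,0.005,0.5],[0,0,0.005,0],[0,0,0.0,0]]'; python3 plan.py .483 -.2055 -.0087 90
```

```text
time: 10.4
eef_pos: [0.4833, -0.2058, -0.0047]
orientation: [179.6, 0.8, 90.1]
contact_force: [-0.0, -0.1, 0.5]
opening: 0.704
shift [ 0.0004 -0.0003  0.004 ] roll 0.11 rows>= 0.08063580039415141
```

```bash
python3 -m crank '[[0,0,0.003,0],[0,0,0.001,0],[0,0,0,0]]'; python3 -m crank '[[0,0,0,0],[0,0,0,0],[0,0,0,0]]' 0.1; python3 -m crank '[[0,0,-0.02,0],[0,0,-0.03,0],[0,0,-0.03,0],[0,0,-0.03,0],[0,0,0,0]]' 0; python3 snap.py w7
```

```text
time: 10.7
eef_pos: [0.4838, -0.2061, -0.0084]
orientation: [179.5, 0.8, 90.1]
contact_force: [0.4, -0.3, -0.4]
opening: 0.7
time: 11.0
eef_pos: [0.4842, -0.2062, -0.0079]
orientation: [179.4, 0.8, 90.1]
contact_force: [-0.4, -0.2, 0.1]
opening: 0.899
time: 11.5
eef_pos: [0.4825, -0.2046, 0.1055]
orientation: [179.6, 0.8, 90.1]
contact_force: [-0.1, -0.6, 0.1]
opening: 0.997
[ 0.4825 -0.2046  0.1055] [179.67   0.73  90.12]
tcp px [[282.3 249.5]]
```

View pics/w7.png

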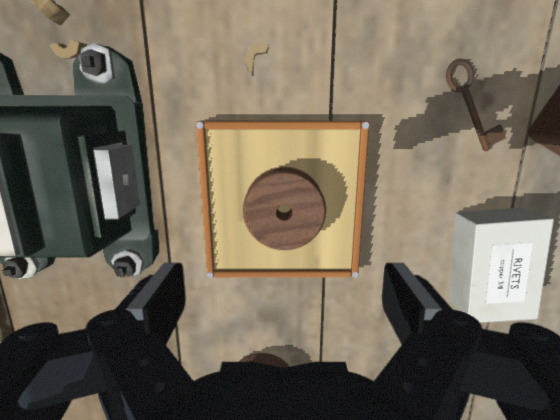

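The sheave lies in the tray with its bore at (284,213), and the tray pins are at (200,125), (366,126), (356,274) and (210,274). Next I'll compute the centring and the position of sheave 2.

```bash
python3 - <<'E'
from h import *
T=np.load('w7.npy')
P=p2w('wrist',[(200,125),(366,125.5),(356,274),(210,274)],.014,T); print(P.round(4),P.mean(0))
print('bore',p2w('wrist',[(284.5,213)],.032,T), 'outline',p2w('wrist',[(243,208),(326,208),(284,167),(284,250)],.032,T).round(4))
E
python3 plan.py .4633 -.3885 .12 90
```

```text
[[ 0.4217 -0.1442  0.014 ]
 [ 0.5454 -0.1443  0.014 ]
 [ 0.5459 -0.2673  0.014 ]
 [ 0.4217 -0.267   0.014 ]] [ 0.4836747  -0.20569463  0.014     ]
bore [[ 0.48452921 -0.20712258  0.032     ]] outline [[ 0.4536 -0.2032  0.032 ]
 [ 0.5155 -0.2032  0.032 ]
 [ 0.4841 -0.1725  0.032 ]
 [ 0.4842 -0.2371  0.032 ]]
shift [-0.1847 -0.0187 -0.0139] roll 0.12 rows>= 3.72322409793709
```

Centred to about 1 mm. Now sheave 2.

```bash
python3 -m crank '[[-0.03,-0.003,0,0],[-0.03,-0.003,0,0],[-0.03,-0.003,0,0],[-0.03,-0.003,0,0],[-0.03,-0.003,0,0],[-0.022,-0.004,0,0],[0,0,0,0]]'; python3 snap.py w8
```

```text
time: 12.25
eef_pos: [0.4606, -0.3778, 0.0977]
orientation: [-179.9, 0.3, 90.4]
contact_force: [-1.2, -0.7, -0.6]
opening: 1.001
[ 0.4606 -0.3778  0.0977] [-179.87    0.23   90.53]
tcp px [[282.3 249.5]]
```

View pics/w8.png

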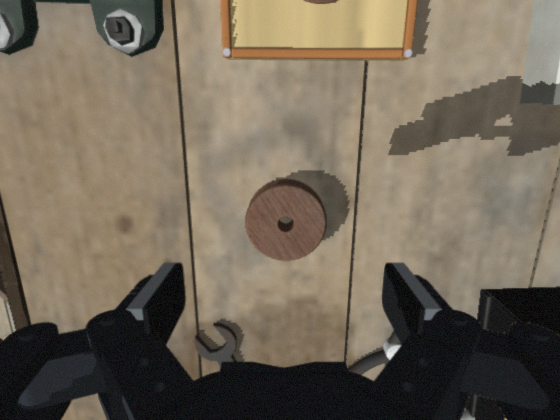

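```bash
python3 - <<'E'
from h import *
T=np.load('w8.npy')
print(p2w('wrist',[(285.5,224),(215,320)],.022,T).round(4))
E
python3 plan.py .4621 -.388 .01 90
```

```text
[[ 0.4628 -0.3892  0.022 ]
 [ 0.4051 -0.4739  0.022 ]]
shift [-0.0119  0.0011  0.0874] roll 0.53 rows>= 1.76406150017959
```

```bash
python3 -m crank '[[-0.003,0,0.02,0.5],[-0.003,0,0.02,0],[-0.003,0,0.02,0],[-0.002,0.001,0.02,0],[0,0,0.006,0],[0,0,0,0]]'; python3 plan.py .4625 -.389 -.01 90
```

```text
time: 12.9
eef_pos: [0.4633, -0.3778, 0.0045]
orientation: [-179.7, -0.3, 90.4]
contact_force: [-0.8, 0.5, -0.2]
opening: 1.001
shift [-0.0112 -0.0008  0.0145] roll 0.37 rows>= 0.36657513711195566
```

```bash
python3 -m crank '[[-0.006,0,0.003,0.3],[-0.005,0,0.006,0],[0,0,0.006,0],[0,0,0.006,0],[0,0,0,0]]'; python3 plan.py .4625 -.389 -.02 90
```

```text
time: 13.4
eef_pos: [0.4648, -0.3895, -0.0158]
orientation: [-179.9, -0.2, 90.1]
contact_force: [-1.3, -0.2, -0.2]
opening: 1.001
shift [ 0.0005 -0.0023  0.0042] roll 0.11 rows>= 0.09620442782150423
```

```bash
python3 -m crank '[[0,-0.002,0.004,0],[0,0,0,0]]'; python3 -m crank '[[0,0,0,0],[0,0,0,0],[0,0,0,0],[0,0,0,0]]' 1 30; python3 snap.py w9;python3 -m crank '[[0,0,-0.02,0],[0,0,-0.03,0],[0,0,-0.025,0],[0,0,0,0]]'
```

```text
time: 13.6
eef_pos: [0.4627, -0.3894, -0.02]
orientation: [-179.9, -0.2, 90.1]
contact_force: [-0.3, -1.0, -0.2]
opening: 1.001
time: 14.0
eef_pos: [0.4629, -0.3895, -0.0192]
orientation: [-180.0, -0.2, 90.1]
contact_force: [0.2, 0.4, 0.4]
opening: 0.707
[ 0.4629 -0.3895 -0.0192] [-1.7995e+02 -1.6000e-01  9.0110e+01]
tcp px [[282.3 249.5]]
time: 14.45
eef_pos: [0.4623, -0.3891, 0.0568]
orientation: [-179.8, -0.3, 90.1]
contact_force: [0.3, -1.0, -0.9]
opening: 0.708
```

View pics/w9.png

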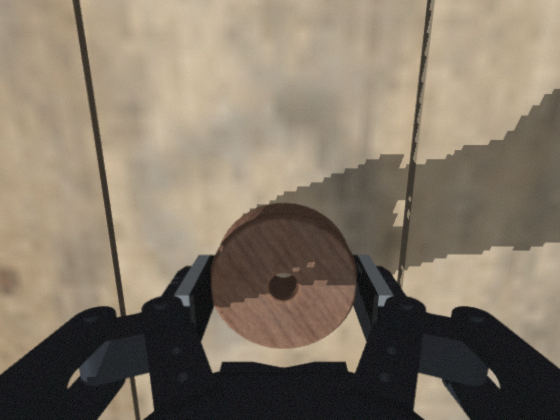

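```bash
python3 -m crank '[[0.03,0.003,0,0],[0.03,0.003,0,0],[0.03,0.003,0,0],[0.03,0.003,0,0],[0.03,0.003,0,0],[0.022,0.003,0,0],[0,0,0,0],[0,0,0,0]]'; python3 snap.py w10; python3 plan.py .484 -.2076 .03 90
```

```text
time: 15.25
eef_pos: [0.4783, -0.2109, 0.0525]
orientation: [-179.6, -0.2, 90.1]
contact_force: [-0.4, -0.4, -0.7]
opening: 0.709
[ 0.4783 -0.2109  0.0525] [-179.57   -0.26   90.05]
tcp px [[282.3 249.5]]
shift [0.0031 0.0058 0.0224] roll 0.05 rows>= 0.4670187076373297
```

View pics/w10.png

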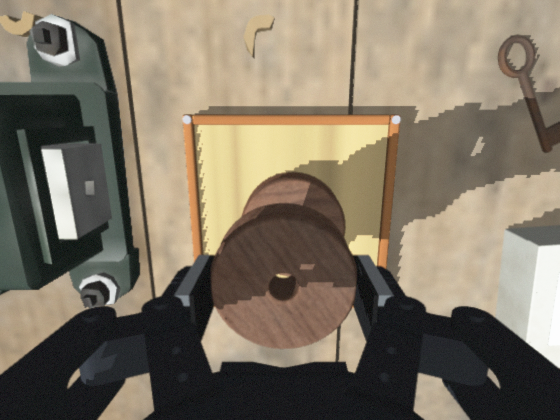

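```bash
python3 - <<'E'
from h import *
T=np.load('w10.npy'); w=cv2.imread('pics/w10.png'); t=np.linspace(0,2*np.pi,90)
for C in([.4845,-.2067,.032],):
    P=np.c_[C[0]+.0315*np.cos(t),C[1]+.0315*np.sin(t),t*0+C[2]]; q=w2p('wrist',P,T); print('top row',q[:,1].min(),'cols',q[:,0].min(),q[:,0].max())
    cv2.polylines(w,[q.round().astype(np.int32).reshape(-1,1,2)],1,(0,255,0),1)
crop(w,170,100,240,260,2.2,'pics/ov10.png')
P=p2w('wrist',[(187,119.5),(396,119.5)],.014,T);print(P.round(4))
print('bore', p2w('wrist',[(283.5,286)],.0525+.0412,T)-T[:3,3])
E
```

```text
top row 176.7945249813097 cols 239.70429928969045 346.48661185930075
[[ 0.4215 -0.1443  0.014 ]
 [ 0.545  -0.1442  0.014 ]]
bore [[0.00090393 0.0008492  0.04118579]]
```

View pics/ov10.png

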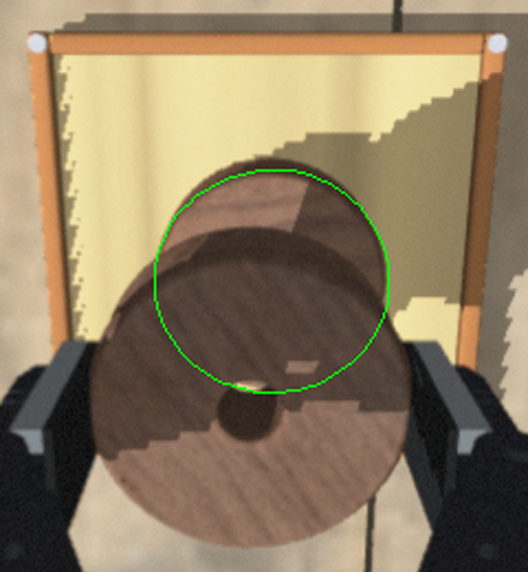

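```bash
python3 -m crank '[[0.003,0.005,0,0],[0,0,0.006,0],[0,0,0.006,0],[0,0,0.006,0],[0,0,0.006,0],[0,0,0,0]]'; python3 plan.py .4837 -.2076 .0128 90
```

```text
time: 15.9
eef_pos: [0.4825, -0.2116, 0.0254]
orientation: [-179.5, -0.2, 89.7]
contact_force: [-0.1, -0.4, -0.7]
opening: 0.709
shift [0.004  0.0013 0.0126] roll -0.29 rows>= 0.2651691813532593
```

```bash
python3 -m crank '[[0.004,0.001,0,-0.3],[0.0005,0,0.004,0],[0.0005,0,0.004,0],[0,0,0,0]]'; python3 plan.py .4837 -.2076 .0128 90
```

```text
time: 16.3
eef_pos: [0.4835, -0.2062, 0.0167]
orientation: [-179.5, -0.2, 90.0]
contact_force: [0.3, -0.4, -0.1]
opening: 0.707
shift [-0.0015  0.0002  0.0039] roll 0.04 rows>= 0.08371494294668433
```

```bash
python3 -m crank '[[-0.0015,0,0.001,0],[0,0,0.0015,0],[0,0,0.001,0],[0,0,0,0]]'; python3 plan.py .4837 -.2076 .0128 90
```

```text
time: 16.7
eef_pos: [0.4836, -0.208, 0.0131]
orientation: [-179.6, -0.2, 90.0]
contact_force: [0.3, -0.0, -1.0]
opening: 0.713
shift [0.0004 0.0001 0.0003] roll 0.04 rows>= 0.00984546556966027
```

```bash
python3 -m crank '[[0,0,0,0],[0,0,0,0],[0,0,0,0]]' 0.1; python3 -m crank '[[0,0,-0.02,0],[0,0,-0.03,0],[0,0,-0.03,0],[0,0,-0.03,0],[0,0,0,0]]' 0; python3 snap.py w11; python3 - <<'E'
from h import *
a=read_camera('side'); cv2.imwrite('pics/side3.png',a); crop(a,235,240,90,70,7,'pics/side3z.png')
E
```

```text
time: 17.0
eef_pos: [0.4838, -0.2082, 0.0134]
orientation: [-179.6, -0.1, 90.0]
contact_force: [0.8, 0.3, 0.4]
opening: 0.9
time: 17.5
eef_pos: [0.4839, -0.2084, 0.1267]
orientation: [-179.4, -0.2, 90.0]
contact_force: [0.4, 0.3, -0.6]
opening: 0.999
[ 0.4839 -0.2084  0.1267] [-179.32   -0.23   90.02]
tcp px [[282.3 249.5]]
```

View pics/w11.png

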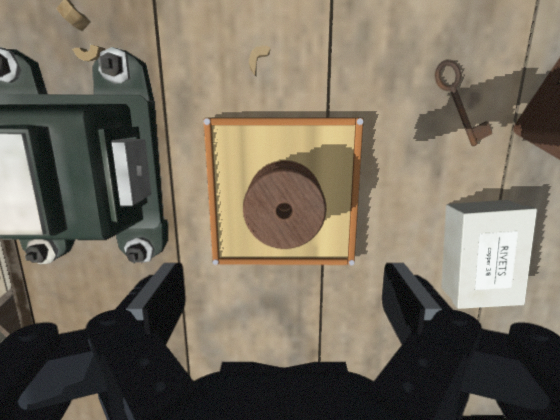

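View pics/side3z.png

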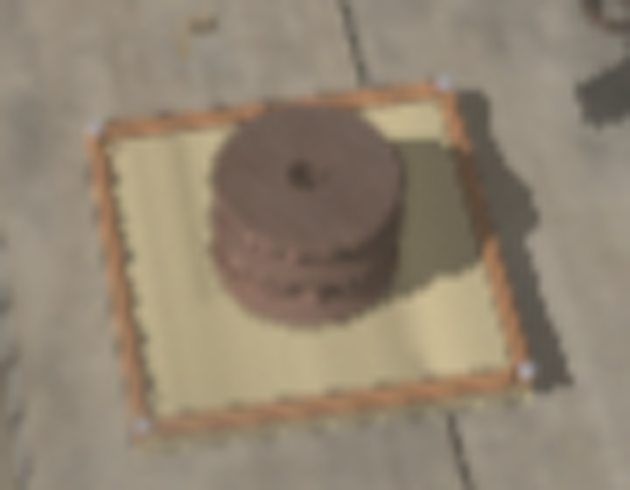

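Both sheaves are stacked neatly, with the top bore at (284,211). I'll check the numbers and then go to the grey tin.

```bash
python3 - <<'E'
from h import *
T=np.load('w11.npy')
P=p2w('wrist',[(208,121.5),(360,121.5),(351,263),(215,262)],.014,T); print(P.round(4),P.mean(0))
print('bore',p2w('wrist',[(284.3,211)],.054,T))
c=p2w('wrist',[(450,212),(535,207),(525,302),(456,307)],.035,T);print(c.round(4),c.mean(0)); d=(c[0]+c[1]-c[2]-c[3])/2; print(np.degrees(np.arctan2(d[1],d[0])),np.linalg.norm(d))
E
python3 plan.py .483 .37 .16 90
python3 -m crank '[[0.04,0,-0.005,0],[0.04,0,-0.005,0],[0.04,0,-0.005,0],[0.04,0,-0.005,0],[0.04,0,-0.005,0],[0.04,0,-0.005,0],[0.04,0,0,0],[0.04,0,0,0]]'; python3 -m crank '[[0.04,0,0,0],[0.04,0,0,0],[0.04,0,0,0],[0.04,0,0,0],[0.03,0,0,0],[0,0,0,0]]';python3 plan.py .483 .37 .16 90
```

```text
[[ 0.4226 -0.1443  0.014 ]
 [ 0.5453 -0.1443  0.014 ]
 [ 0.5449 -0.2684  0.014 ]
 [ 0.4214 -0.268   0.014 ]] [ 0.48352796 -0.20623494  0.014     ]
bore [[ 0.48459678 -0.20796104  0.054     ]]
[[ 0.6167 -0.2139  0.035 ]
 [ 0.6823 -0.2095  0.035 ]
 [ 0.6907 -0.2939  0.035 ]
 [ 0.6332 -0.2994  0.035 ]] [ 0.65570486 -0.25416459  0.035     ]
98.33019648207203 0.08585695353256521
shift [ 5.774e-01  5.000e-04 -3.350e-02] roll 0.03 rows>= 11.56717996255112
time: 18.4
eef_pos: [0.478, 0.1174, 0.1457]
orientation: [-178.3, -0.0, 89.3]
contact_force: [0.8, -0.4, 0.7]
opening: 0.995
time: 19.0
eef_pos: [0.4726, 0.3214, 0.1357]
orientation: [-177.6, 0.2, 89.8]
contact_force: [-0.4, -0.2, 0.1]
opening: 1.0
shift [ 0.0485  0.0092 -0.0249] roll -0.19 rows>= 1.106155633152371
```

```bash
python3 -m crank '[[0.015,0.003,-0.008,0],[0.015,0.003,-0.008,0],[0.015,0.003,-0.008,0],[0,0,0,0]]'; python3 snap.py w12
```

```text
time: 19.4
eef_pos: [0.4799, 0.3651, 0.1526]
orientation: [-177.0, 0.6, 89.8]
contact_force: [-0.6, 0.9, -0.2]
opening: 1.004
[0.4799 0.3651 0.1526] [-176.96    0.75   89.77]
tcp px [[282.2 249.5]]
```

View pics/w12.png

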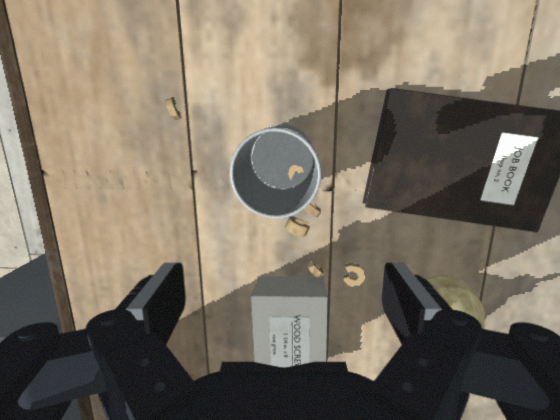

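The tin's rim centre is at about (276,172). The oiler is at (450,300), partly behind a finger, and clear.

```bash
python3 - <<'E'
from h import *
T=np.load('w12.npy')
P=p2w('wrist',[(231,172),(320,172),(276,128),(276,216)],.086,T); print(P.round(4)); print((P[0]+P[1])/2,(P[2]+P[3])/2)
E
python3 plan.py .484 .384 .10 90
```

```text
[[0.4401 0.3947 0.086 ]
 [0.5028 0.3951 0.086 ]
 [0.4723 0.4249 0.086 ]
 [0.4717 0.3625 0.086 ]]
[0.47142444 0.39488648 0.086     ] [0.47197978 0.39369054 0.086     ]
shift [0.0215 0.0071 0.0514] roll -0.23 rows>= 1.1237039581294503
```

```bash
python3 - <<'E'
from h import *
b=read_camera('top'); a=read_camera('side'); cv2.imwrite('pics/side4.png',a); cv2.imwrite('pics/top4.png',b)
t=cv2.imread('pics/top0.png'); s=cv2.imread('pics/side0.png')
o=np.zeros((480,800,3),np.uint8)
o[:400,:400]=cv2.resize(t[205:245,130:170],None,fx=10,fy=10,interpolation=cv2.INTER_CUBIC)
o[:400,400:760]=cv2.resize(s[110:150,225:261],None,fx=10,fy=10,interpolation=cv2.INTER_CUBIC)
cv2.imwrite('pics/can0.png',o)
tt=np.linspace(0,2*np.pi,60)
T=np.load('w12.npy')
print(p2w('top',[(145,224.8)],.086))
crop(a,205,50,160,120,5,'pics/side4z.png')
E
```

```text
[[0.46924823 0.39171765 0.086     ]]
```

View pics/can0.png

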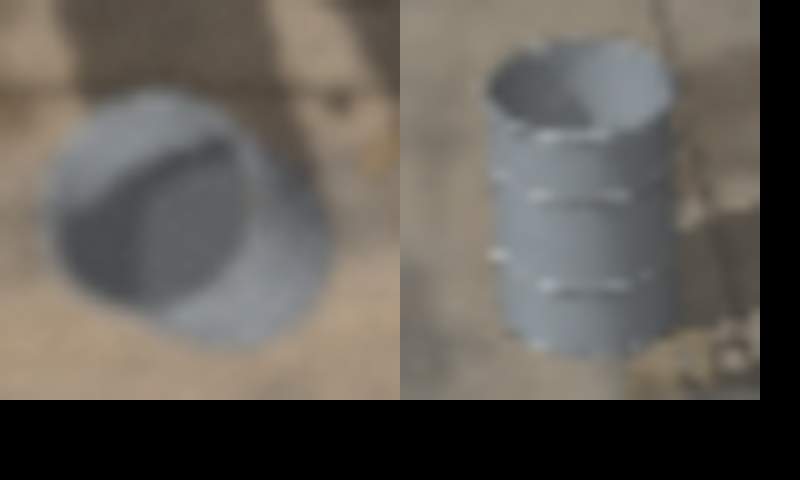

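View pics/side4z.png

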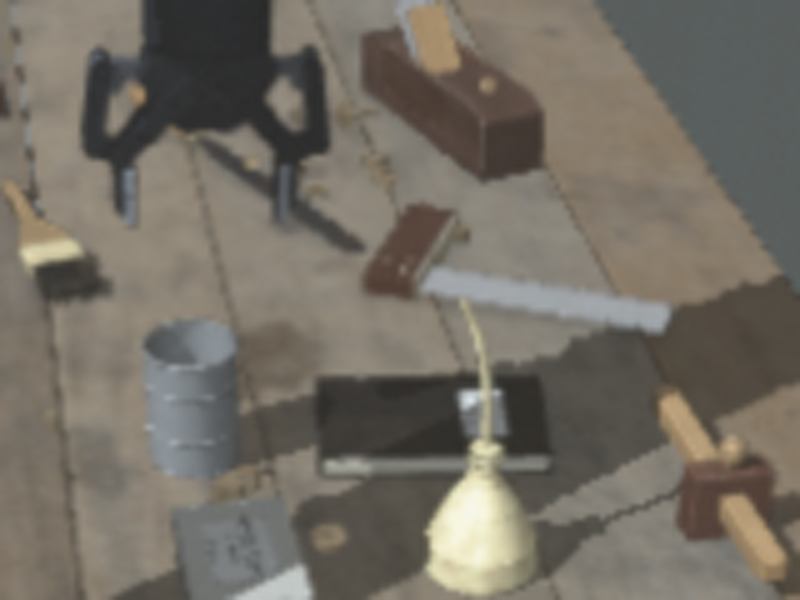

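```bash
python3 -m crank '[[0.01,-0.004,0,0],[0.01,-0.004,0,0],[0.008,0,0,0],[0,0,0.02,0],[0,0,0.02,0],[0,0,0.01,0],[0,0,0,0]]'; python3 plan.py .472 .394 .08 90
```

```text
time: 20.25
eef_pos: [0.4676, 0.3917, 0.1004]
orientation: [-176.9, 0.7, 89.6]
contact_force: [-0.6, 0.2, -0.0]
opening: 0.997
shift [0.0026 0.0055 0.0201] roll -0.37 rows>= 0.4206136524742389
```

```bash
python3 -m crank '[[0.0025,0.0055,0,-0.3],[0,0,0.01,0],[0,0,0.01,0],[0,0,0.01,0],[0,0,0.01,0],[0,0,0,0]]'; python3 plan.py .472 .394 .026 90
```

```text
time: 20.85
eef_pos: [0.4725, 0.3947, 0.0586]
orientation: [-177.1, 0.6, 89.9]
contact_force: [-0.6, -0.5, 0.0]
opening: 0.999
shift [-0.0003  0.0012  0.0326] roll -0.05 rows>= 0.652290470800145
```

```bash
python3 -m crank '[[0,0.001,0.01,0],[0,0,0.01,0],[0,0,0.008,0],[0,0,0.004,0],[0,0,0,0]]'; python3 plan.py .472 .394 .026 90; python3 snap.py w13
```

```text
time: 21.35
eef_pos: [0.4717, 0.3941, 0.0234]
orientation: [-177.0, 0.7, 89.9]
contact_force: [-0.1, -0.6, -0.4]
opening: 0.998
shift [-0.0001  0.0002 -0.0026] roll -0.06 rows>= 0.052781483348006815
[0.4717 0.3941 0.0234] [-177.04    0.65   89.94]
tcp px [[282.2 249.5]]
```

View pics/w13.png

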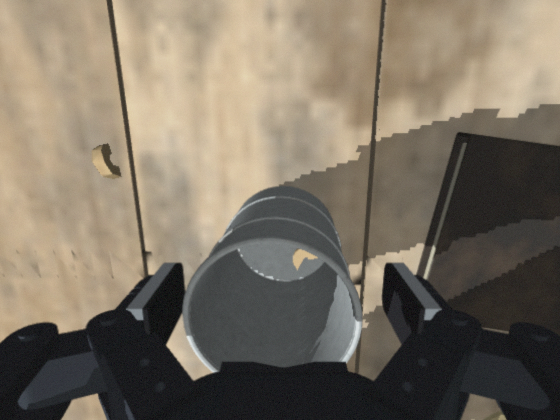

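```bash
python3 -m crank '[[0,-0.003,0,0],[0,0,0,0]]'; python3 -m crank '[[0,0,0,0],[0,0,0,0],[0,0,0,0],[0,0,0,0],[0,0,0,0]]' 1 30;  python3 snap.py w14; python3 -m crank '[[0,0,-0.01,0],[0,0,-0.02,0],[0,0,-0.02,0],[0,0,0,0]]'
```

```text
time: 21.6
eef_pos: [0.4689, 0.3944, 0.0243]
orientation: [-177.1, 0.6, 89.9]
contact_force: [-0.4, 0.7, -0.2]
opening: 1.002
time: 22.1
eef_pos: [0.4694, 0.3949, 0.0257]
orientation: [-177.2, 0.5, 89.9]
contact_force: [0.5, 0.2, -1.1]
opening: 0.72
[0.4694 0.3949 0.0257] [-177.18    0.52   89.95]
tcp px [[282.2 249.5]]
time: 22.55
eef_pos: [0.4717, 0.3948, 0.0779]
orientation: [-177.1, 0.6, 89.9]
contact_force: [0.5, 0.8, -0.4]
opening: 0.718
```

View pics/w14.png

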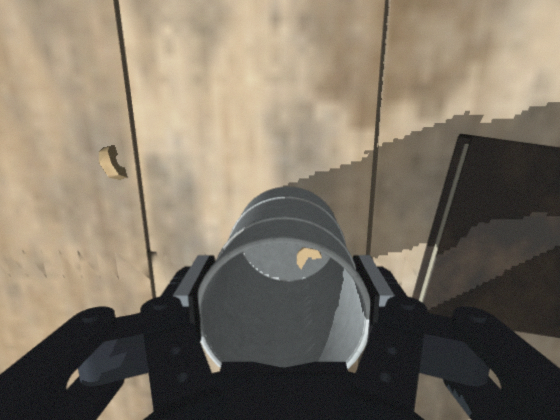

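```bash
python3 - <<'E'
from h import *
T=np.load('w14.npy'); T2=np.load('w12.npy')
print(p2w('wrist',[(284,238),(201,312),(369,312)],.086,T).round(4)); print(p2w('wrist',[(276,128),(276,216)],.086,T2).round(4))
E
python3 -m crank '[[0,0,-0.02,0],[-0.02,0,-0.02,0],[-0.03,0,0,0],[-0.03,0,0,0],[-0.03,0,0,0],[-0.03,0,0,0],[-0.03,0,0,0],[-0.03,0,0,0]]'; python3 -m crank '[[-0.03,0,0,0],[-0.03,0,0,0],[-0.03,0,0,0],[-0.03,0,0,0],[-0.03,0,0,0],[-0.03,0,0,0],[-0.03,0,0,0],[-0.03,0,0,0]]'
python3 plan.py .4845 -.2 .12 90
```

```text
[[0.4732 0.4252 0.086 ]
 [0.4429 0.3958 0.086 ]
 [0.5032 0.3977 0.086 ]]
[[0.4723 0.4249 0.086 ]
 [0.4717 0.3625 0.086 ]]
time: 23.35
eef_pos: [0.4714, 0.1941, 0.1186]
orientation: [-177.0, 0.5, 90.5]
contact_force: [-0.2, -0.3, -1.2]
opening: 0.712
time: 24.15
eef_pos: [0.4705, -0.0558, 0.1188]
orientation: [-176.9, 0.5, 90.5]
contact_force: [-0.0, -0.5, -1.2]
opening: 0.719
shift [-0.1443  0.0126 -0.0006] roll 0.53 rows>= 2.897789034351528
```

```bash
python3 -m crank '[[-0.03,0.002,0,0.5],[-0.03,0.002,0,0],[-0.03,0.002,0,0],[-0.03,0.002,0,0],[-0.02,0.002,0,0],[0,0,0,0],[0,0,0,0]]'
python3 plan.py .4814 -.2063 .10 90; python3 snap.py w15
```

```text
time: 24.85
eef_pos: [0.4779, -0.2062, 0.1176]
orientation: [-176.8, 0.6, 89.6]
contact_force: [-0.2, 0.6, -1.1]
opening: 0.718
shift [0.0001 0.0044 0.0174] roll -0.39 rows>= 0.3590114316577121
[ 0.4779 -0.2062  0.1176] [-176.8     0.62   89.63]
tcp px [[282.2 249.5]]
```

View pics/w15.png

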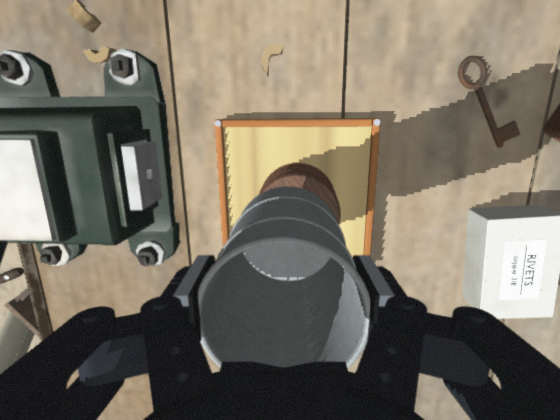

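```bash
python3 - <<'E'
from h import *
T=np.load('w15.npy'); w=cv2.imread('pics/w15.png'); t=np.linspace(0,2*np.pi,90); p=T[:3,3]
def circ(C,r,col):
    P=np.c_[C[0]+r*np.cos(t),C[1]+r*np.sin(t),t*0+C[2]]; q=w2p('wrist',P,T)
    cv2.polylines(w,[q.round().astype(np.int32).reshape(-1,1,2)],1,col,1)
circ([.4846,-.2078,.054],.0315,(0,255,0))
circ(p+[.0035,-.0015,-.0257],.0325,(0,0,255)); circ(p+[.0035,-.0015,.0603],.0325,(255,0,255))
crop(w,180,110,220,250,2.3,'pics/ov15.png')
E
```

```text
(no output)
```

View pics/ov15.png

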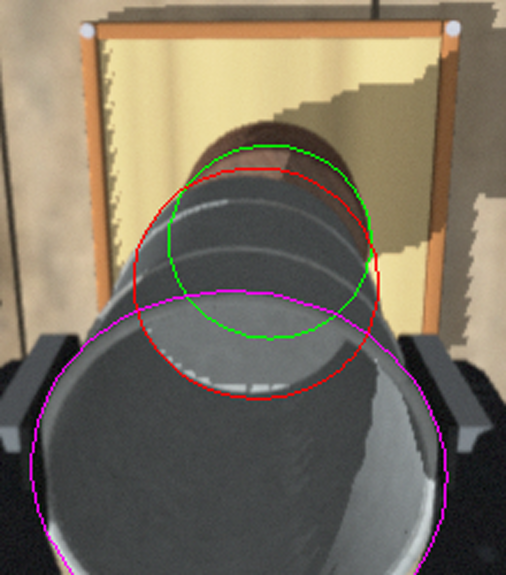

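```bash
python3 -m crank '[[0,0.004,0,-0.4],[0,0,0.008,0],[0,0,0.008,0],[0,0,0.006,0],[0,0,0.004,0],[0,0,0,0]]'
python3 plan.py .4814 -.2063 .0797 90
```

```text
time: 25.5
eef_pos: [0.4808, -0.2014, 0.0882]
orientation: [-176.7, 0.4, 90.4]
contact_force: [-0.4, -0.4, -0.9]
opening: 0.718
shift [-0.0048  0.001   0.0085] roll 0.44 rows>= 0.19725019662250398
```

```bash
python3 -m crank '[[-0.005,0.001,0,0.4],[0,0,0.003,0],[0,0,0.002,0],[0,0,0,0]]'
python3 plan.py .4814 -.2063 .0797 90
```

```text
time: 25.9
eef_pos: [0.4818, -0.2074, 0.0831]
orientation: [-176.7, 0.5, 90.0]
contact_force: [-0.6, -0.7, -0.8]
opening: 0.719
shift [ 0.0011 -0.0003  0.0034] roll -0.03 rows>= 0.07159736797702775
```

```bash
python3 -m crank '[[0.001,0,0.001,0],[0,0,0.001,0],[0,0,0.001,0],[0,0,0,0]]'
python3 plan.py .4814 -.2063 .0797 90;  python3 snap.py w16
```

```text
time: 26.3
eef_pos: [0.4818, -0.2063, 0.0801]
orientation: [-176.8, 0.5, 90.0]
contact_force: [0.1, 0.1, -1.7]
opening: 0.721
shift [ 0.     -0.0004  0.0004] roll -0.03 rows>= 0.010532205212023723
[ 0.4818 -0.2063  0.0801] [-176.78    0.5    89.97]
tcp px [[282.2 249.5]]
```

View pics/w16.png

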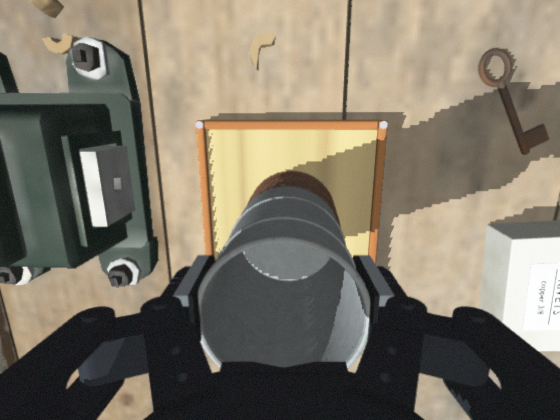

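```bash
python3 -m crank '[[0,0,0.001,0],[0,0,0,0]]'; python3 -m crank '[[0,0,0.001,0],[0,0,0,0]]'
```

```text
time: 26.55
eef_pos: [0.4824, -0.2066, 0.0796]
orientation: [-176.9, 0.5, 90.0]
contact_force: [-1.7, 0.1, -1.1]
opening: 0.711
time: 26.75
eef_pos: [0.483, -0.2071, 0.0796]
orientation: [-177.0, 0.6, 90.0]
contact_force: [0.3, -0.6, -0.5]
opening: 0.718
```

```bash
python3 - <<'E'
from h import *
a=read_camera('side'); cv2.imwrite('pics/side5.png',a); crop(a,230,190,100,120,5,'pics/side5z.png')
E
```

```text
(no output)
```

View pics/side5z.png

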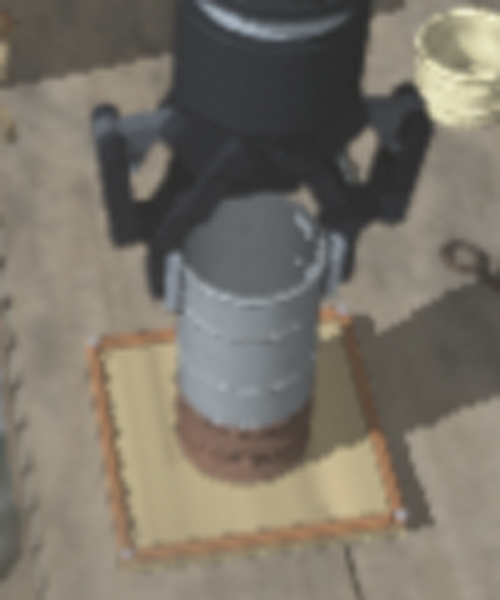

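The side view shows the tin upright and flush over the sheaves. Releasing it.

```bash
python3 -m crank '[[0,0,0,0],[0,0,0,0],[0,0,0,0],[0,0,0,0]]' 0; python3 -m crank '[[0,0.001,-0.02,0],[0,0.001,-0.02,0],[0,0.001,-0.02,0],[0,0.001,-0.02,0],[0,0,-0.03,0],[0,0,-0.03,0],[0,0,0,0]]'; python3 snap.py w17; python3 - <<'E'
from h import *
a=read_camera('side'); cv2.imwrite('pics/side6.png',a); crop(a,230,190,100,120,5,'pics/side6z.png')
E
```

```text
time: 27.2
eef_pos: [0.4828, -0.2069, 0.0791]
orientation: [-176.9, 0.6, 90.0]
contact_force: [0.3, -0.4, -0.5]
opening: 1.001
time: 27.9
eef_pos: [0.4935, -0.2051, 0.2224]
orientation: [-176.7, 0.5, 89.9]
contact_force: [-0.2, -0.5, 0.6]
opening: 1.0
[ 0.4935 -0.2051  0.2224] [-176.53    0.43   89.95]
tcp px [[282.2 249.5]]
```

View pics/w17.png

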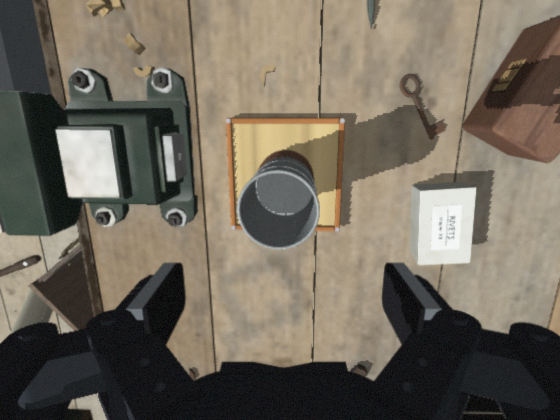

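View pics/side6z.png

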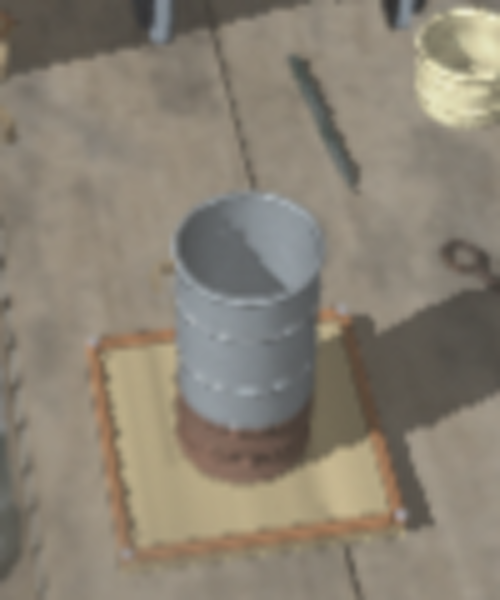

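Kit 1 stands: the tin's rim is centred at about (279,209), upright on the sheaves. Next I'll check its numbers and measure the small carton (top face about (413–476, 188–264)).

```bash
python3 - <<'E'
from h import *
T=np.load('w17.npy')
P=p2w('wrist',[(239,209),(319.5,209),(279,167),(279,250)],.140,T); print(P.round(4),P[:2].mean(0).round(4),P[2:].mean(0).round(4))
P=p2w('wrist',[(229,121),(343,121.5),(338,229),(236.5,228)],.014,T); print('tray',P.mean(0).round(4))
w=cv2.imread('pics/w17.png'); crop(w,400,175,90,100,6,'pics/w17c.png')
E
```

```text
[[ 0.4547 -0.2074  0.14  ]
 [ 0.5172 -0.2064  0.14  ]
 [ 0.4862 -0.1742  0.14  ]
 [ 0.4859 -0.2412  0.14  ]] [ 0.486  -0.2069  0.14  ] [ 0.486  -0.2077  0.14  ]
tray [ 0.4854 -0.2064  0.014 ]
```

View pics/w17c.png

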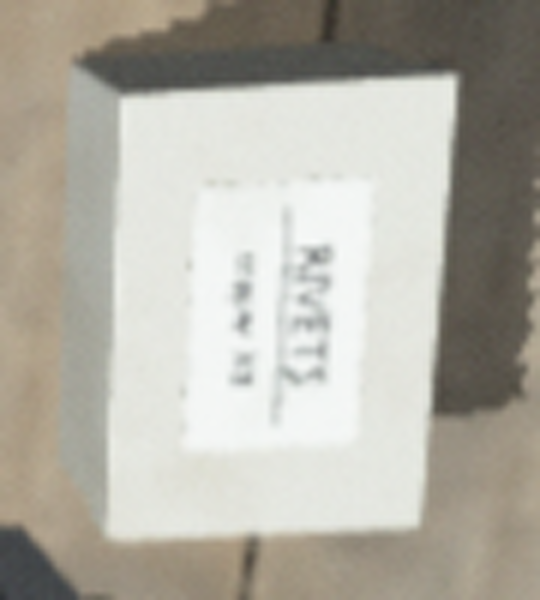

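```bash
cat > box.py <<'E'
from h import *
def box(q,z,T,c='wrist'):
    P=p2w(c,q,z,T); m=P.mean(0); d=(P[0]+P[1]-P[2]-P[3])/2; e=(P[1]+P[2]-P[0]-P[3])/2
    print('centre',m.round(4),'long',np.linalg.norm(d).round(4),'short',np.linalg.norm(e).round(4),'yaw long',np.degrees(np.arctan2(d[1],d[0])).round(2),'yaw short+90',(np.degrees(np.arctan2(e[1],e[0]))+90).round(2))
E
python3 - <<'E'
from box import *
T=np.load('w17.npy'); box([(a/6+400,b/6+175) for a,b in[(122,95),(457,73),(420,525),(106,538)]],.035,T)
T=np.load('w11.npy'); box([(450,212),(535,207),(525,302),(456,307)],.035,T)
E
python3 plan.py .66 -.25 .15 94
```

```text
centre [ 0.6598 -0.2559  0.035 ] long 0.0858 short 0.0563 yaw long 94.46 yaw short+90 94.52
centre [ 0.6558 -0.2542  0.035 ] long 0.0859 short 0.0617 yaw long 98.33 yaw short+90 94.6
shift [-0.0452  0.1723  0.0587] roll -4.04 rows>= 3.7508644527717614
```

```bash
python3 -m crank '[[-0.006,0.024,0.003,-1],[-0.006,0.024,0.005,-1],[-0.006,0.024,0.01,-1],[-0.006,0.024,0.01,-1.5],[-0.006,0.024,0.01,0],[-0.006,0.024,0.01,0],[-0.006,0.024,0.005,0],[0,0,0,0]]'; python3 plan.py .66 -.25 .12 94.5; python3 snap.py w18
```

```text
time: 28.8
eef_pos: [0.6565, -0.2363, 0.1385]
orientation: [-175.4, -0.5, 94.6]
contact_force: [0.1, 1.3, 0.8]
opening: 1.002
shift [-0.0141  0.0038  0.0182] roll 0.06 rows>= 0.465933694378959
[ 0.6565 -0.2363  0.1385] [-175.31   -0.5    94.52]
tcp px [[282.1 249.3]]
```

View pics/w18.png

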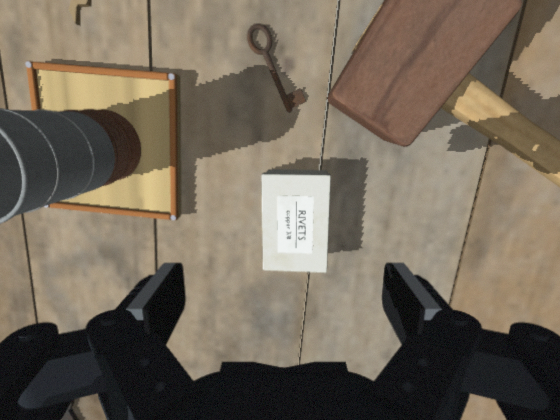

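The tool tilt has crept to 4.7° (roll −175.3), which is too much for gripping a box. Fast descents earlier reduced it and slow ascents barely changed it, so I'll try rising slowly and dropping fast in free air.

```bash
python3 -m crank '[[0,0,-0.02,0],[0,0,-0.02,0],[0,0,-0.02,0],[0,0,-0.02,0],[0,0,-0.02,0],[0,0,-0.02,0],[0,0,-0.02,0],[0,0,-0.02,0]]';python3 -m crank '[[0,0,0,0]]'; python3 -m crank '[[0,0,0.05,0],[0,0,0.05,0],[0,0,0.05,0],[0,0,0,0]]'
```

```text
time: 29.65
eef_pos: [0.6581, -0.2366, 0.2948]
orientation: [-174.1, -1.0, 94.2]
contact_force: [-0.6, 0.2, -0.3]
opening: 0.999
time: 29.75
eef_pos: [0.6581, -0.2372, 0.2975]
orientation: [-174.3, -0.9, 94.2]
contact_force: [-0.1, 0.1, -0.2]
opening: 1.002
time: 30.15
eef_pos: [0.6391, -0.2365, 0.1446]
orientation: [-174.4, -0.8, 94.1]
contact_force: [0.1, -0.7, -0.2]
opening: 1.0
```

```bash
python3 -m crank '[[0,0,-0.05,0],[0,0,-0.05,0],[0,0,-0.05,0],[0,0,0,0]]'; python3 -m crank '[[0,0,0.02,0],[0,0,0.02,0],[0,0,0.02,0],[0,0,0.02,0],[0,0,0.02,0],[0,0,0.02,0],[0,0,0.02,0],[0,0,0.02,0]]'; python3 -m crank '[[0,0,0,0]]'
```

```text
time: 30.55
eef_pos: [0.6511, -0.2373, 0.3006]
orientation: [-174.0, -0.9, 94.0]
contact_force: [-0.4, 0.1, -0.5]
opening: 0.998
time: 31.35
eef_pos: [0.6404, -0.2417, 0.1617]
orientation: [-175.6, -0.0, 93.9]
contact_force: [-0.5, 0.2, -0.4]
opening: 0.997
time: 31.45
eef_pos: [0.6392, -0.2413, 0.161]
orientation: [-175.5, -0.1, 93.9]
contact_force: [0.1, 0.1, 0.7]
opening: 1.0
```

It works the other way round: rising fast and lowering slowly takes out about 1.1° per cycle. I'll repeat it.

```bash
python3 -m crank '[[0,0,-0.05,0],[0,0,-0.05,0],[0,0,-0.05,0],[0,0,0,0]]'; python3 -m crank '[[0,0,0.01,0],[0,0,0.01,0],[0,0,0.01,0],[0,0,0.01,0],[0,0,0.01,0],[0,0,0.01,0],[0,0,0.01,0],[0,0,0.01,0]]'; python3 -m crank '[[0,0,0.01,0],[0,0,0.01,0],[0,0,0.01,0],[0,0,0.01,0],[0,0,0.01,0],[0,0,0.01,0],[0,0,0.01,0],[0,0,0.01,0]]'; python3 -m crank '[[0,0,0,0]]'
```

```text
time: 31.85
eef_pos: [0.6499, -0.2411, 0.3207]
orientation: [-175.6, 0.1, 93.8]
contact_force: [-0.5, -0.5, 0.8]
opening: 1.0
time: 32.65
eef_pos: [0.6417, -0.2415, 0.2357]
orientation: [-175.5, 0.1, 93.8]
contact_force: [-0.5, 0.4, 0.3]
opening: 0.999
time: 33.45
eef_pos: [0.6349, -0.242, 0.1486]
orientation: [-175.5, 0.1, 93.8]
contact_force: [-0.4, 0.2, -0.6]
opening: 0.998
time: 33.55
eef_pos: [0.634, -0.2416, 0.1467]
orientation: [-175.4, -0.0, 93.8]
contact_force: [0.3, 0.1, -0.7]
opening: 0.999
```

```bash
python3 -m crank '[[0,0.002,-0.05,0],[0,0.002,-0.05,0],[0,0.002,-0.05,0],[0,0,-0.03,0],[0,0,0,0]]'; python3 -m crank '[[0,0,0.025,0],[0,0,0.025,0],[0,0,0.025,0],[0,0,0.025,0],[0,0,0.025,0],[0,0,0.025,0],[0,0,0.025,0],[0,0,0,0]]'; python3 -m crank '[[0,0,-0.05,0],[0,0,-0.05,0],[0,0,-0.05,0],[0,0,0,0]]'; python3 -m crank '[[0,0,0.02,0],[0,0,0.02,0],[0,0,0.02,0],[0,0,0.02,0],[0,0,0.02,0],[0,0,0.02,0],[0,0,0.02,0],[0,0,0,0]]'
```

```text
time: 34.05
eef_pos: [0.6538, -0.2398, 0.3301]
orientation: [-175.2, -0.0, 93.7]
contact_force: [-0.4, -0.3, 0.4]
opening: 0.999
time: 34.85
eef_pos: [0.6382, -0.2411, 0.1485]
orientation: [-175.4, 0.1, 93.7]
contact_force: [-0.8, 1.1, -0.7]
opening: 1.001
time: 35.25
eef_pos: [0.649, -0.2397, 0.3025]
orientation: [-175.1, 0.0, 93.7]
contact_force: [0.5, -0.9, -0.7]
opening: 0.999
time: 36.05
eef_pos: [0.6417, -0.2435, 0.1725]
orientation: [-176.2, 0.6, 93.7]
contact_force: [0.1, 0.1, 0.7]
opening: 1.006
```

```bash
for i in 1; do python3 -m crank '[[0,0,-0.05,0],[0,0,-0.05,0],[0,0,-0.05,0],[0,0,0,0]]'; python3 -m crank '[[0,0,0.02,0],[0,0,0.02,0],[0,0,0.02,0],[0,0,0.02,0],[0,0,0.02,0],[0,0,0.02,0],[0,0,0.02,0],[0,0,0.02,0]]'; python3 -m crank '[[0,0,-0.05,0],[0,0,-0.05,0],[0,0,-0.05,0],[0,0,0,0]]'; python3 -m crank '[[0,0,0.02,0],[0,0,0.02,0],[0,0,0.02,0],[0,0,0.02,0],[0,0,0.02,0],[0,0,0.02,0],[0,0,0.02,0],[0,0,0.02,0]]'; done
```

```text
time: 36.45
eef_pos: [0.6509, -0.2412, 0.3301]
orientation: [-176.2, 0.7, 93.7]
contact_force: [1.1, -0.3, 0.9]
opening: 1.0
time: 37.25
eef_pos: [0.6489, -0.2486, 0.1897]
orientation: [-177.9, 1.5, 93.7]
contact_force: [0.4, -0.3, 0.2]
opening: 0.997
time: 37.65
eef_pos: [0.65, -0.2433, 0.3407]
orientation: [-177.4, 1.3, 93.6]
contact_force: [0.5, -0.9, 0.8]
opening: 0.999
time: 38.45
eef_pos: [0.6512, -0.2523, 0.1996]
orientation: [-179.2, 2.2, 93.5]
contact_force: [-0.8, 1.1, -0.0]
opening: 1.0
```

Tilt about the jaw axis is now only 0.8°. I'll go down in drift-free 10 mm rows and re-measure the carton.

```bash
python3 -m crank '[[0.002,0.002,0.01,-1],[0.002,0.002,0.01,0],[0,0.002,0.01,0],[0,0.001,0.01,0],[0,0,0.01,0],[0,0,0.01,0],[0,0,0.01,0],[0,0,0,0]]'; python3 snap.py w19
```

```text
time: 39.25
eef_pos: [0.6593, -0.2507, 0.1276]
orientation: [-179.3, 2.2, 94.6]
contact_force: [-0.6, -0.4, 0.2]
opening: 1.0
[ 0.6593 -0.2507  0.1276] [-179.39    2.26   94.63]
tcp px [[282.2 249.4]]
```

```bash
python3 - <<'E'
from h import *
w=cv2.imread('pics/w19.png'); crop(w,220,160,130,130,5,'pics/w19c.png')
E
```

```text
(no output)
```

View pics/w19c.png

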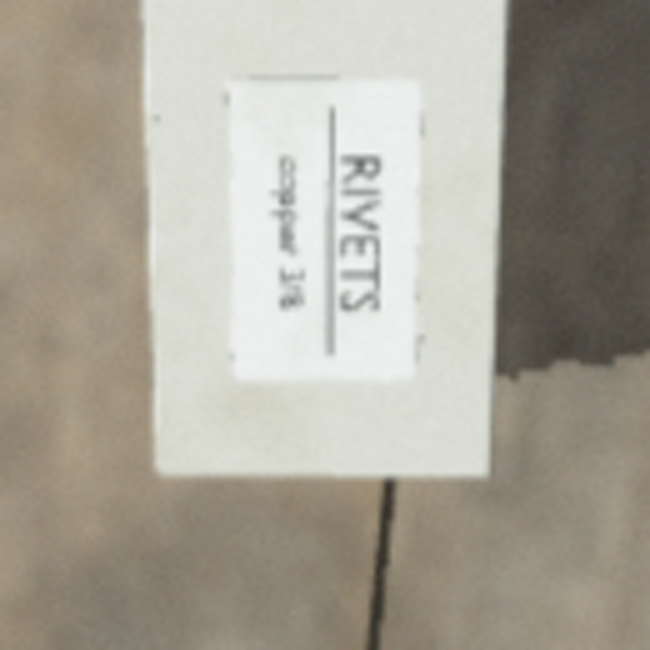

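View pics/w19.png

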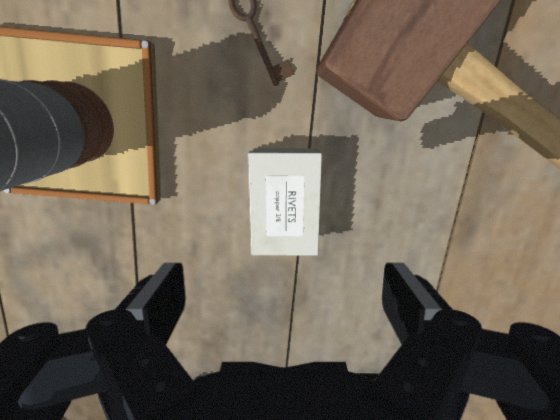

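```bash
python3 - <<'E'
from box import *
T=np.load('w19.npy'); box([(248.5,153.5),(322,153),(318,255),(251.3,254.6)],.035,T)
E
python3 plan.py .66 -.2555 .03 94.5
```

```text
centre [ 0.6606 -0.2561  0.035 ] long 0.0855 short 0.0562 yaw long 94.4 yaw short+90 94.83
shift [-0.0008  0.0011  0.0986] roll 0.13 rows>= 1.9712809059798082
```

```bash
python3 -m crank '[[0,0.001,0.01,0],[0,0,0.01,0],[0,0,0.01,0],[0,0,0.01,0],[0,0,0.01,0],[0,0,0.01,0],[0,0,0.01,0],[0,0,0,0]]'; python3 plan.py .6606 -.256 .03 94.5
```

```text
time: 40.1
eef_pos: [0.6602, -0.254, 0.0525]
orientation: [-179.4, 2.3, 94.6]
contact_force: [-0.3, 0.1, -0.3]
opening: 1.0
shift [-0.0011  0.0004  0.0225] roll 0.12 rows>= 0.45089480632704254
```

```bash
python3 -m crank '[[-0.001,0.0005,0.01,0],[0,0,0.01,0],[0,0,0.01,0],[0,0,0.01,0],[0,0,0.01,0],[0,0,0.01,0],[0,0,0.006,0],[0,0,0,0]]'; python3 plan.py .6606 -.256 -.017 94.5; python3 snap.py w20
```

```text
time: 40.9
eef_pos: [0.6606, -0.2582, -0.0195]
orientation: [-179.4, 2.3, 94.6]
contact_force: [-0.7, 0.1, -0.6]
opening: 0.999
shift [ 0.0021  0.0002 -0.0026] roll 0.12 rows>= 0.06588273224729327
[ 0.6606 -0.2582 -0.0195] [-179.44    2.29   94.62]
tcp px [[282.2 249.4]]
```

View pics/w20.png

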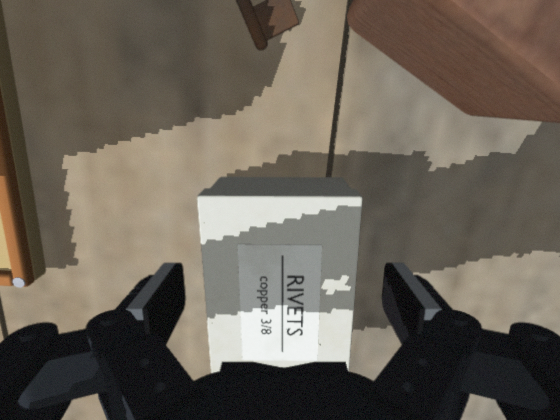

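```bash
python3 -m crank '[[0.002,0,-0.001,0],[0,0,0,0]]';python3 -m crank '[[0,0,0,0],[0,0,0,0],[0,0,0,0],[0,0,0,0],[0,0,0,0]]' 1 40; python3 snap.py w21
```

```text
time: 41.15
eef_pos: [0.6611, -0.2562, -0.0173]
orientation: [-179.5, 2.3, 94.6]
contact_force: [0.9, -0.6, 0.1]
opening: 0.997
time: 41.65
eef_pos: [0.6615, -0.2563, -0.0159]
orientation: [-179.6, 2.4, 94.6]
contact_force: [-0.5, -0.1, 0.0]
opening: 0.634
[ 0.6615 -0.2563 -0.0159] [-179.58    2.36   94.62]
tcp px [[282.2 249.4]]
```

View pics/w21.png

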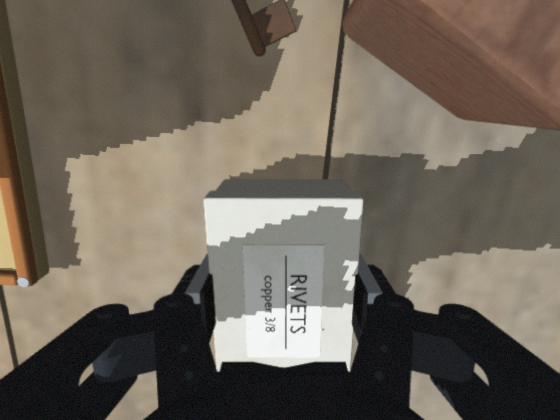

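```bash
python3 - <<'E'
from h import *
T=np.load('w21.npy')
P=p2w('wrist',[(205,198),(362.5,199),(215,363),(351,363)],.035,T); print(P.round(4)); Q=(np.linalg.inv(T)@np.c_[P,np.ones(4)].T).T; print(Q.round(4))
d=P[0]-P[1]; print(np.degrees(np.arctan2(d[1],d[0])))
E
python3 -m crank '[[0,0,-0.01,0],[0,0,-0.01,0],[0,0,-0.01,0],[0,0,-0.01,0],[0,0,-0.01,0],[0,0,-0.01,0],[0,0,-0.01,0],[0,0,-0.01,0]]';python3 -m crank '[[0,0,-0.01,0],[0,0,-0.01,0],[0,0,-0.01,0],[0,0,-0.01,0],[0,0,-0.01,0],[0,0,-0.01,0],[0,0,-0.01,0],[0,0,-0.01,0]]'
```

```text
[[ 0.6316 -0.215   0.035 ]
 [ 0.6864 -0.2109  0.035 ]
 [ 0.6364 -0.2862  0.035 ]
 [ 0.6925 -0.2813  0.035 ]]
[[ 0.0414 -0.0268 -0.0524  1.    ]
 [ 0.0412  0.0281 -0.0528  1.    ]
 [-0.0298 -0.0278 -0.0495  1.    ]
 [-0.0295  0.0285 -0.0499  1.    ]]
-175.64473132284664
time: 42.5
eef_pos: [0.6609, -0.2521, 0.0697]
orientation: [-179.5, 2.3, 94.6]
contact_force: [0.3, 1.0, -2.5]
opening: 0.635
time: 43.3
eef_pos: [0.6611, -0.2485, 0.1569]
orientation: [-179.4, 2.3, 94.6]
contact_force: [1.0, -0.4, -3.3]
opening: 0.635
```

```bash
python3 -m crank '[[0.028,-0.008,0,0],[0.028,-0.008,0,0],[0.028,-0.01,0,0],[0.028,-0.01,0,0],[0.028,-0.01,0,0],[0.028,-0.01,0,0],[0.028,-0.01,0,0],[0.028,-0.01,0,0]]'; python3 plan.py .485 .09 .15 94.6
```

```text
time: 44.1
eef_pos: [0.5669, -0.031, 0.1536]
orientation: [-179.8, 2.6, 94.1]
contact_force: [0.9, 0.4, -3.1]
opening: 0.636
shift [ 0.1266 -0.073  -0.002 ] roll -0.49 rows>= 2.9224198367018244
```

```bash
python3 -m crank '[[0.024,-0.014,0,1],[0.024,-0.014,0,1],[0.024,-0.014,0,1],[0.024,-0.014,0,0],[0.024,-0.014,0,0],[0,0,0,0]]'; python3 plan.py .478 .213 .15 91; python3 snap.py w22
```

```text
time: 44.7
eef_pos: [0.4884, 0.0958, 0.1516]
orientation: [179.9, 2.4, 91.3]
contact_force: [0.7, 0.9, -3.6]
opening: 0.636
shift [ 0.1174 -0.0077 -0.0033] roll 0.33 rows>= 2.3530233032943872
[0.4884 0.0958 0.1516] [179.77   2.43  91.24]
tcp px [[282.3 249.5]]
```

View pics/w22.png

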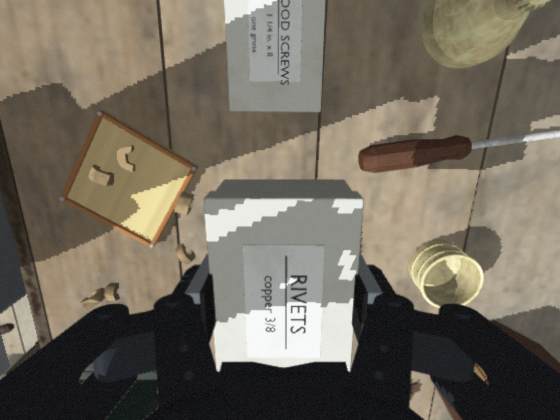

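```bash
python3 -m crank '[[0.015,-0.002,0,0],[0.015,-0.002,0,0],[0.01,0,0,0],[0,0,0,0]]'; python3 snap.py w23; python3 - <<'E'
from h import *
w=cv2.imread('pics/w23.png'); crop(w,200,0,160,190,3,'pics/w23c.png')
E
```

```text
time: 45.15
eef_pos: [0.4879, 0.1315, 0.1525]
orientation: [179.5, 2.5, 91.0]
contact_force: [-0.5, -0.4, -3.4]
opening: 0.638
[0.4879 0.1315 0.1525] [179.49   2.52  90.92]
tcp px [[282.3 249.5]]
```

View pics/w23c.png

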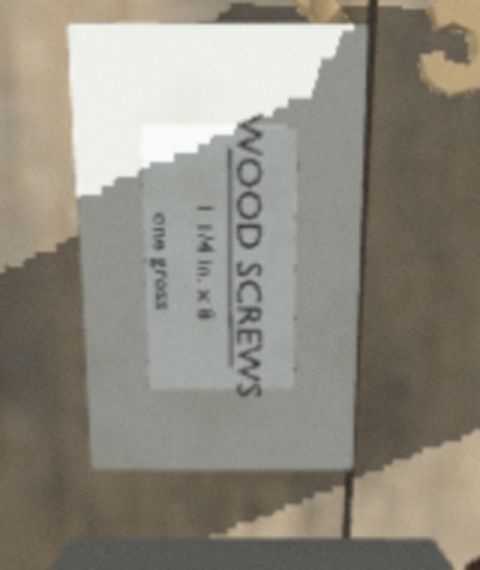

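```bash
python3 - <<'E'
from box import *
T=np.load('w23.npy'); box([(a/3+200,b/3) for a,b in[(68,24),(366,23),(353,469),(92,470)]],.043,T)
t=lambda p,z: [(120+a/2.5,140+b/2.5) for a,b in p]
box(t([(181,183),(269,182),(268,243),(178,245)],0),.043,None,'top') 
P=p2w('wrist',[(206,198),(362,198)],.1525+.0509,T); Q=(np.linalg.inv(T)@np.c_[P,np.ones(2)].T).T; print(Q.round(4)); d=P[1]-P[0]; print(np.degrees(np.arctan2(d[1],d[0]))+90)
E
```

```text
centre [0.4804 0.216  0.043 ] long 0.1059 short 0.0709 yaw long 91.21 yaw short+90 91.25
centre [0.4763 0.2139 0.043 ] long 0.0736 short 0.1052 yaw long 0.28 yaw short+90 1.44
[[ 0.0416 -0.0264 -0.053   1.    ]
 [ 0.0415  0.028  -0.0525  1.    ]]
90.85602976807311
```

Large carton: centre (0.480, 0.216), yaw 91.2. The sizes match at 106 × 71 mm. I'll move over it and lower in 10 mm rows.

```bash
python3 -m crank '[[0.015,-0.002,0,-0.4],[0.015,-0.002,0,0],[0.015,-0.002,0,0],[0.015,0,0,0],[0.015,0,0,0],[0.009,0,0,0],[0,0,0,0]]'; python3 plan.py .48 .2157 .08 91.3;python3 -m crank '[[0,0,0.01,0],[0,0,0.01,0],[0,0,0.01,0],[0,0,0.01,0],[0,0,0.01,0],[0,0,0.01,0],[0,0,0,0]]'; python3 plan.py .48 .2157 .06 91.3
```

```text
time: 45.9
eef_pos: [0.4803, 0.2202, 0.1484]
orientation: [179.5, 2.5, 91.3]
contact_force: [-0.8, -0.4, -3.9]
opening: 0.636
shift [-0.0014 -0.001   0.0685] roll -0.03 rows>= 1.3709400510123515
time: 46.6
eef_pos: [0.4806, 0.2138, 0.0821]
orientation: [179.6, 2.7, 91.1]
contact_force: [-0.7, -0.9, -2.5]
opening: 0.63
shift [ 0.0029 -0.0007  0.022 ] roll -0.23 rows>= 0.44329856972018217
```

```bash
python3 -m crank '[[0.002,0,0.01,-0.2],[0.002,0,0.01,0],[0,0,0.01,0],[0,0,0.008,0],[0,0,0,0]]'; python3 plan.py .48 .2157 .0271 91.3; python3 snap.py w24
```

```text
time: 47.1
eef_pos: [0.4813, 0.2166, 0.0406]
orientation: [179.6, 2.7, 91.3]
contact_force: [-0.2, 0.3, -2.7]
opening: 0.637
shift [-0.0002 -0.0014  0.0135] roll 0.0 rows>= 0.27228103166368256
[0.4813 0.2166 0.0406] [179.54   2.69  91.3 ]
tcp px [[282.3 249.5]]
```

View pics/w24.png

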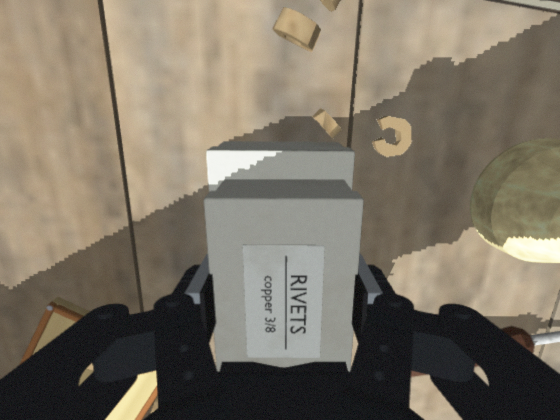

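```bash
python3 - <<'E'
from h import *
T=np.load('w24.npy'); P=p2w('wrist',[(208,151),(352.5,151)],.043,T); print(P.round(4),P.mean(0), np.linalg.norm(P[0]-P[1]))
z=T[2,3]
P=p2w('wrist',[(206,198),(362,198.5)],z+.0509,T); print(P.round(4),P.mean(0))
P=p2w('wrist',[(216,181),(350,181)],z+.0159,T); print(P.round(4),P.mean(0), np.linalg.norm(P[0]-P[1]))
E
```

```text
[[0.4447 0.2687 0.043 ]
 [0.5136 0.2702 0.043 ]] [0.47918277 0.2694429  0.043     ] 0.06893724062895053
[[0.4536 0.2601 0.0915]
 [0.5078 0.261  0.0915]] [0.4806839  0.26054577 0.09152202]
[[0.4505 0.2575 0.0565]
 [0.5108 0.2588 0.0565]] [0.48064437 0.2581106  0.05652202] 0.06026632467381023
```

```bash
python3 -m crank '[[0,-0.001,0.005,0],[0.0005,0,0.004,0],[0,0,0.001,0],[0,0,0,0]]'; python3 plan.py .48 .2167 .0271 91.3
```

```text
time: 47.55
eef_pos: [0.4812, 0.2169, 0.031]
orientation: [179.5, 2.6, 91.3]
contact_force: [0.9, -0.2, -3.2]
opening: 0.634
shift [ 0.     -0.0013  0.0039] roll -0.01 rows>= 0.08217987290803365
```

```bash
python3 -m crank '[[0,-0.0015,0.001,0],[0,0,0.001,0],[0,0,0,0]]'; python3 -m crank '[[0,0,0.001,0],[0,0,0,0]]';python3 -m crank '[[0,0,0.001,0],[0,0,0,0]]'; python3 plan.py .48 .2167 .0271 91.3
```

```text
time: 47.85
eef_pos: [0.4799, 0.2169, 0.0293]
orientation: [179.4, 2.6, 91.3]
contact_force: [0.1, 0.1, -4.1]
opening: 0.635
time: 48.05
eef_pos: [0.48, 0.2169, 0.0284]
orientation: [179.4, 2.6, 91.3]
contact_force: [0.4, 0.3, -2.8]
opening: 0.636
time: 48.25
eef_pos: [0.4801, 0.2169, 0.0274]
orientation: [179.4, 2.6, 91.3]
contact_force: [-0.7, -0.1, -3.8]
opening: 0.632
shift [-0.0002 -0.0001  0.0003] roll -0.01 rows>= 0.007102596757105831
```

Load is still about 3 N, so there's no contact yet. I'll ease down further.

```bash
python3 -m crank '[[0,0,0.001,0],[0,0,0,0]]'; python3 -m crank '[[0,0,0.001,0],[0,0,0,0]]'; python3 snap.py w25; python3 - <<'E'
from h import *
a=read_camera('side'); cv2.imwrite('pics/side7.png',a); crop(a,215,115,100,90,6,'pics/side7z.png')
E
```

```text
time: 48.45
eef_pos: [0.4803, 0.2169, 0.0266]
orientation: [179.4, 2.6, 91.3]
contact_force: [-0.7, 0.2, -1.8]
opening: 0.633
time: 48.65
eef_pos: [0.4803, 0.217, 0.0267]
orientation: [179.4, 2.5, 91.3]
contact_force: [0.2, -0.4, -3.2]
opening: 0.633
[0.4803 0.217  0.0267] [179.34   2.55  91.27]
tcp px [[282.3 249.5]]
```

View pics/side7z.png

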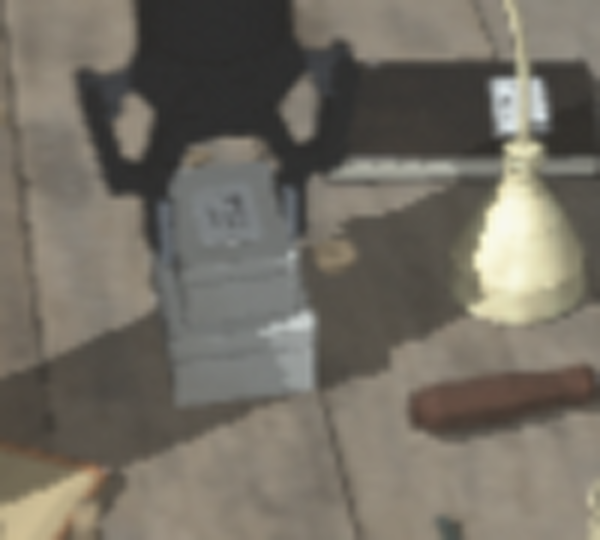

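```bash
python3 -m crank '[[0,0,0.0015,0],[0,0,0.001,0]]'; python3 -m crank '[[0,0,0,0],[0,0,0,0],[0,0,0,0],[0,0,0,0]]' 0; python3 -m crank '[[0,0,-0.01,0],[0,0,-0.01,0],[0,0,-0.01,0],[0,0,-0.01,0],[0,0,-0.01,0],[0,0,-0.05,0],[0,0,-0.05,0],[0,0,0,0]]'; python3 snap.py w26
```

```text
time: 48.95
eef_pos: [0.4804, 0.2169, 0.0264]
orientation: [179.3, 2.5, 91.3]
contact_force: [-2.8, 0.0, 11.6]
opening: 0.638
time: 49.35
eef_pos: [0.4815, 0.2172, 0.0268]
orientation: [179.2, 2.4, 91.3]
contact_force: [-0.6, 0.9, -0.1]
opening: 0.998
time: 50.15
eef_pos: [0.4792, 0.2234, 0.1851]
orientation: [179.2, 2.5, 91.2]
contact_force: [0.2, 0.5, -0.8]
opening: 1.0
[0.4792 0.2234 0.1851] [179.37   2.56  91.23]
tcp px [[282.3 249.5]]
```

View pics/w26.png

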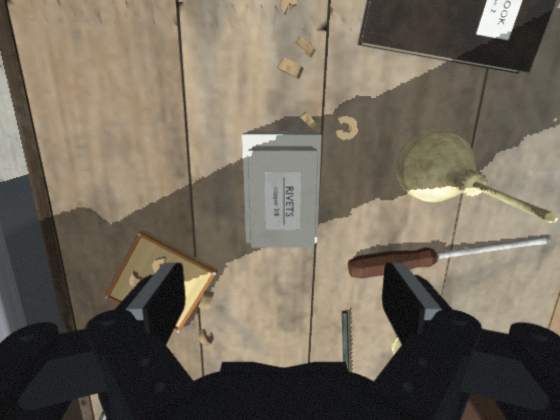

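```bash
python3 - <<'E'
from h import *
w=cv2.imread('pics/w26.png'); crop(w,232,122,100,135,5,'pics/w26c.png')
E
```

```text
(no output)
```

View pics/w26c.png

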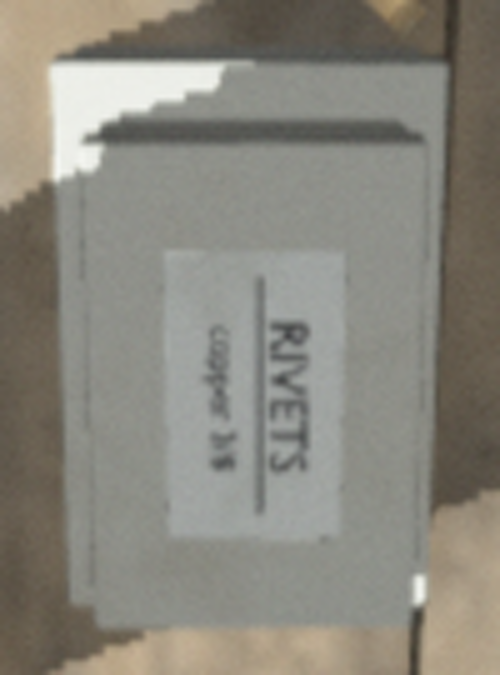

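```bash
python3 - <<'E'
from box import *
T=np.load('w26.npy'); q=lambda L:[(a/5+232,b/5+122) for a,b in L]
box(q([(83,142),(427,142),(413,626),(98,628)]),.078,T)
box(q([(52,64),(447,64),(425,606),(72,605)]),.043,T)
P=p2w('wrist',q([(52,64),(447,64)]),.043,T); print(P.mean(0))
E
```

```text
centre [0.4813 0.2177 0.078 ] long 0.0856 short 0.0556 yaw long 91.3 yaw short+90 91.2
centre [0.4807 0.2162 0.043 ] long 0.1059 short 0.0706 yaw long 91.08 yaw short+90 90.94
[0.47966127 0.26914461 0.043     ]
```

```bash
python3 - <<'E'
from h import *
T=np.load('w26.npy'); print('tip',p2w('wrist',[(550,215)],.186,T), 'top', p2w('top',[(193,166)],.186))
print('brass top', p2w('top',[(120+396/2.5,140+78/2.5)],.039))
E
python3 plan.py .62 .02 .185 91
```

```text
tip [[0.61665668 0.24566783 0.186     ]] top [[0.61455499 0.242552   0.186     ]]
brass top [[0.64501598 0.01153164 0.039     ]]
shift [-0.2059  0.1376  0.0083] roll 0.23 rows>= 4.955835799822444
```

```bash
python3 -m crank '[[-0.03,0.008,0,0],[-0.03,0.012,0,0],[-0.03,0.02,0,0],[-0.03,0.024,0,0],[-0.03,0.024,0,0],[-0.03,0.024,0,0],[-0.02,0.024,0.01,0],[0,0,0.01,0]]'; python3 plan.py .645 .012 .12 91; python3 snap.py w27
```

```text
time: 51.0
eef_pos: [0.6196, 0.0206, 0.1706]
orientation: [179.7, 2.5, 91.7]
contact_force: [-1.1, -0.1, 0.3]
opening: 1.003
shift [-0.0071  0.0248  0.0511] roll 0.65 rows>= 1.145878204110847
[0.6196 0.0206 0.1706] [179.9    2.48  91.71]
tcp px [[282.3 249.5]]
```

View pics/w27.png

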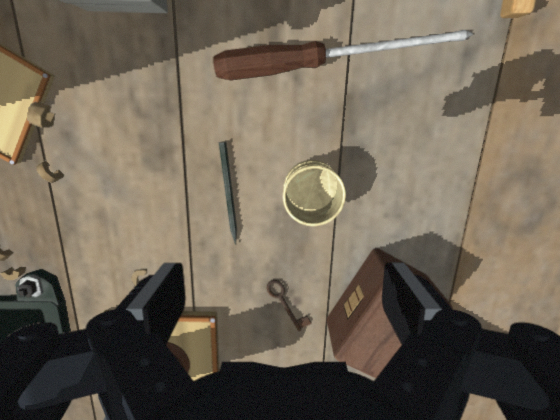

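```bash
python3 - <<'E'
from h import *
T=np.load('w27.npy'); P=p2w('wrist',[(284,194),(345,194),(314,161),(314,226)],.039,T); print(P.round(4),P[:2].mean(0),P[2:].mean(0))
print('mallet',p2w('wrist',[(380,250)]*2,.06,T)[0],p2w('wrist',[(380,250)],.03,T))
E
```

```text
[[ 0.6218  0.0141  0.039 ]
 [ 0.6778  0.0157  0.039 ]
 [ 0.6476  0.0453  0.039 ]
 [ 0.6512 -0.0165  0.039 ]] [0.64981022 0.01488454 0.039     ] [0.64937176 0.01435371 0.039     ]
mallet [ 0.70953325 -0.02993768  0.06      ] [[ 0.71973058 -0.04394164  0.03      ]]
```

```bash
python3 -m crank '[[-0.003,0.01,0.01,0.6],[-0.003,0.01,0.01,0],[0,0.01,0.01,0],[0,0,0.01,0],[0,0,0.01,0],[0,0,0.01,0],[0,0,0,0]]'; python3 plan.py .6496 .0145 .04 91; python3 snap.py w28
```

```text
time: 51.75
eef_pos: [0.6463, 0.0195, 0.1016]
orientation: [-179.8, 2.3, 91.4]
contact_force: [0.1, 0.1, -0.5]
opening: 1.0
shift [-0.0026  0.0034  0.0617] roll 0.42 rows>= 1.2367803490199774
[0.6463 0.0195 0.1016] [-179.84    2.31   91.42]
tcp px [[282.3 249.5]]
```

View pics/w28.png

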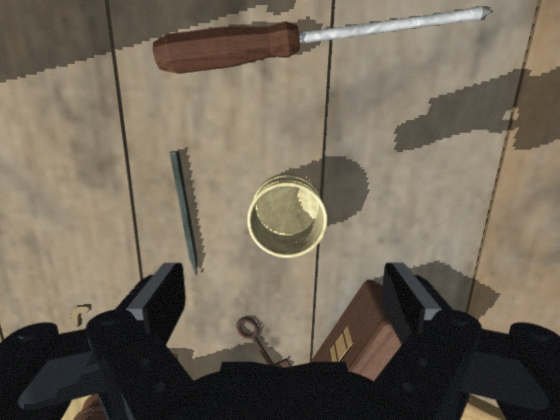

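```bash
python3 - <<'E'
from h import *
T=np.load('w28.npy'); P=p2w('wrist',[(248,220),(327,220),(287.5,184),(287.5,258)],.039,T); print(P.round(4),P[:2].mean(0),P[2:].mean(0))
E
python3 -m crank '[[-0.003,0.003,0.01,0.4],[-0.001,0,0.01,0],[0,0,0.01,0],[0,0,0.01,0],[0,0,0.01,0],[0,0,0.01,0],[0,0,0,0]]'; python3 plan.py .6493 .0145 -.008 91
```

```text
[[ 0.6215  0.0127  0.039 ]
 [ 0.6783  0.0142  0.039 ]
 [ 0.6491  0.0401  0.039 ]
 [ 0.6508 -0.0167  0.039 ]] [0.64986578 0.01348713 0.039     ] [0.64993075 0.01167598 0.039     ]
time: 52.5
eef_pos: [0.6502, 0.0124, 0.0382]
orientation: [-179.9, 2.3, 91.0]
contact_force: [-0.5, 0.4, -1.0]
opening: 1.002
shift [ 0.0039 -0.0008  0.0461] roll -0.04 rows>= 0.9249093556129363
```

```bash
python3 -m crank '[[0.002,0,0.01,0],[0.001,0,0.01,0],[0,0,0.01,0],[0,0,0.01,0],[0,0,0.005,0],[0,0,0,0]]'; python3 plan.py .6499 .013 -.008 91; python3 snap.py w29
```

```text
time: 53.1
eef_pos: [0.6503, 0.014, -0.0111]
orientation: [-179.9, 2.3, 91.0]
contact_force: [0.0, -0.2, 0.3]
opening: 1.0
shift [-0.0012 -0.0004 -0.003 ] roll -0.01 rows>= 0.06556238784350259
[ 0.6503  0.014  -0.0111] [-179.96    2.3    90.99]
tcp px [[282.3 249.5]]
```

View pics/w29.png

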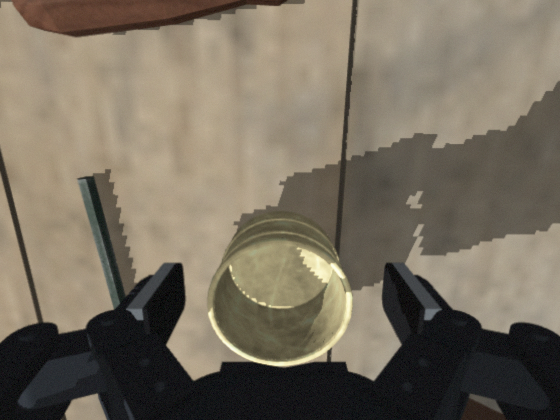

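```bash
python3 -m crank '[[0,0,0,0],[0,0,0,0],[0,0,0,0],[0,0,0,0],[0,0,0,0]]' 1 30; python3 snap.py w30; python3 -m crank '[[0,0,-0.01,0],[0,0,-0.01,0],[0,0,-0.01,0],[0,0,-0.01,0],[0,0,-0.01,0],[0,0,-0.01,0],[0,0,-0.01,0],[0,0,-0.01,0]]'; python3 -m crank '[[0,0,-0.01,0],[0,0,-0.01,0],[0,0,-0.01,0],[0,0,-0.01,0],[0,0,-0.01,0],[0,0,-0.01,0],[0,0,0,0]]'
```

```text
time: 53.65
eef_pos: [0.6515, 0.0139, -0.0091]
orientation: [179.9, 2.3, 91.0]
contact_force: [-0.4, -0.2, -1.9]
opening: 0.629
[ 0.6515  0.0139 -0.0091] [179.9    2.29  90.97]
tcp px [[282.3 249.5]]
time: 54.5
eef_pos: [0.651, 0.0174, 0.0779]
orientation: [179.9, 2.3, 91.0]
contact_force: [-0.7, -0.7, -1.6]
opening: 0.63
time: 55.2
eef_pos: [0.6515, 0.0199, 0.1451]
orientation: [179.8, 2.3, 91.0]
contact_force: [0.2, -0.3, -1.8]
opening: 0.63
```

View pics/w30.png

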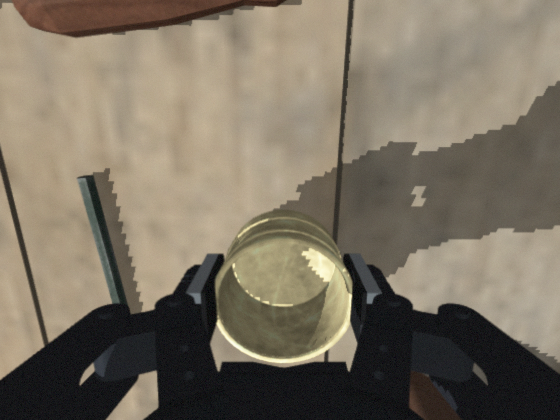

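```bash
python3 - <<'E'
from h import *
T=np.load('w30.npy'); P=p2w('wrist',[(215.5,298),(352.5,298),(284,361.5)],.039,T); print(P.round(4)); print((P[0]+P[1])/2-T[:3,3],P[2]-T[:3,3]+[0,.029,0])
E
python3 -m crank '[[0.008,-0.024,0,0],[0.008,-0.024,0,0],[0.012,-0.024,0,0],[0.012,-0.024,0,0],[0.012,-0.024,0,0],[0.02,-0.02,0,0],[0.025,-0.012,0,0],[0.025,-0.008,0,0]]'; python3 -m crank '[[0,0,0,0],[0,0,0,0]]'; python3 plan.py .481 .217 .12 91; python3 snap.py w31
```

```text
[[ 0.625   0.015   0.039 ]
 [ 0.6793  0.0159  0.039 ]
 [ 0.6527 -0.0155  0.039 ]]
[0.00068699 0.00154589 0.04805951] [ 0.00123014 -0.00044671  0.04805951]
time: 56.0
eef_pos: [0.4836, 0.1373, 0.1377]
orientation: [179.8, 2.5, 90.5]
contact_force: [0.5, -0.4, -1.2]
opening: 0.634
time: 56.2
eef_pos: [0.4816, 0.1414, 0.1372]
orientation: [179.9, 2.4, 90.9]
contact_force: [0.6, -0.5, -0.0]
opening: 0.629
shift [0.0762 0.0005 0.014 ] roll -0.12 rows>= 1.5504241221895299
[0.4816 0.1414 0.1372] [179.93   2.36  90.87]
tcp px [[282.3 249.5]]
```

View pics/w31.png

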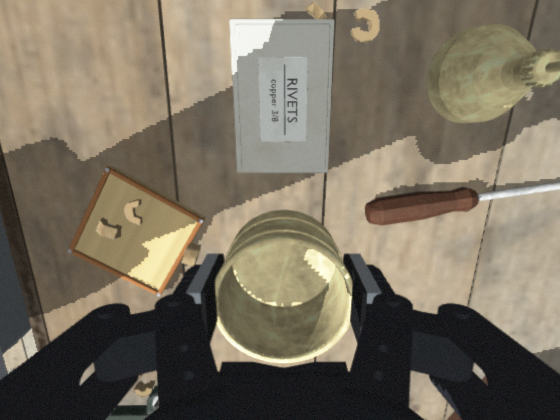

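```bash
python3 -m crank '[[0.015,0,0,0],[0.015,0,0,0],[0.015,0,0,0],[0.015,0,0,0],[0.014,0,0,0],[0,0,0,0],[0,0,0,0]]'; python3 plan.py .4803 .2175 .10 91; python3 -m crank '[[0,0,0.01,0],[0,0,0.01,0],[0,0,0.01,0],[0,0,0.01,0],[0,0,0,0]]'; python3 plan.py .4803 .2175 .069 91
```

```text
time: 56.95
eef_pos: [0.4817, 0.2217, 0.1332]
orientation: [179.9, 2.4, 90.8]
contact_force: [0.3, 0.4, -2.1]
opening: 0.626
shift [-0.0028 -0.0015  0.0333] roll -0.23 rows>= 0.6694112676607803
time: 57.45
eef_pos: [0.4814, 0.2171, 0.0892]
orientation: [180.0, 2.5, 90.6]
contact_force: [0.3, 0.9, -1.3]
opening: 0.627
shift [ 0.0013 -0.0011  0.0202] roll -0.41 rows>= 0.4050307816987171
```

```bash
python3 -m crank '[[0.001,-0.001,0.008,-0.4],[0.0005,0,0.006,0],[0,0,0,0]]'; python3 plan.py .4803 .2175 .069 91; python3 snap.py w32
```

```text
time: 57.75
eef_pos: [0.4804, 0.2176, 0.0737]
orientation: [-180.0, 2.5, 91.0]
contact_force: [-0.5, 0.0, -1.3]
opening: 0.633
shift [ 0.0001 -0.0001  0.0047] roll -0.01 rows>= 0.09412720804355616
[0.4804 0.2176 0.0737] [-180.      2.5    90.99]
tcp px [[282.3 249.5]]
```

View pics/w32.png

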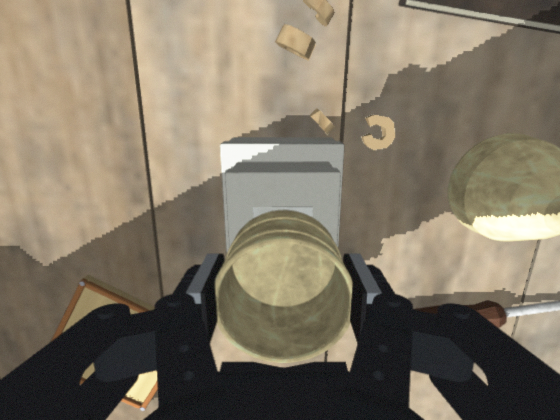

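```bash
python3 - <<'E'
from h import *
T=np.load('w32.npy'); P=p2w('wrist',[(225.5,171.5),(341,171.5)],.078,T); print(P.round(4),P.mean(0)-[-.0008,.0435,0])
print('tin base far',p2w('wrist',[(284,210.5)],T[2,3]+.0091,T)-[0,.029,0])
E
python3 -m crank '[[0,0,0.003,0],[0,0,0.001,0],[0,0,0,0]]'; python3 -m crank '[[0,0,0.001,0],[0,0,0,0]]'
```

```text
[[0.4524 0.2604 0.078 ]
 [0.508  0.2614 0.078 ]] [0.48096091 0.21739472 0.078     ]
tin base far [[0.48083946 0.21370622 0.0828044 ]]
time: 58.1
eef_pos: [0.4811, 0.2177, 0.0703]
orientation: [179.9, 2.5, 91.0]
contact_force: [-0.3, -0.5, -2.0]
opening: 0.629
time: 58.3
eef_pos: [0.4813, 0.2178, 0.0696]
orientation: [179.9, 2.4, 91.0]
contact_force: [-0.5, 0.1, -1.3]
opening: 0.627
```

```bash
python3 -m crank '[[0.001,-0.0005,0,0],[0,0,0.001,0],[0,0,0.001,0],[0,0,0,0]]'; python3 -m crank '[[0,0,0.001,0],[0,0,0,0]]'
```

```text
time: 58.7
eef_pos: [0.4808, 0.219, 0.0676]
orientation: [179.9, 2.4, 91.0]
contact_force: [-0.0, 0.0, -1.5]
opening: 0.628
time: 58.9
eef_pos: [0.4808, 0.2189, 0.0665]
orientation: [179.9, 2.4, 91.0]
contact_force: [0.4, 0.3, -0.7]
opening: 0.626
```

```bash
python3 -m crank '[[0,0,0.001,0],[0,0,0,0]]'; python3 -m crank '[[0,0,0.001,0],[0,0,0,0]]'; python3 - <<'E'
from h import *
a=read_camera('side'); cv2.imwrite('pics/side8.png',a); crop(a,215,115,100,90,6,'pics/side8z.png')
E
```

```text
time: 59.1
eef_pos: [0.481, 0.2189, 0.0665]
orientation: [179.8, 2.4, 91.0]
contact_force: [-0.0, -0.7, -2.4]
opening: 0.627
time: 59.3
eef_pos: [0.4813, 0.219, 0.0664]
orientation: [179.8, 2.3, 91.0]
contact_force: [-0.7, 0.2, -0.9]
opening: 0.627
```

View pics/side8z.png

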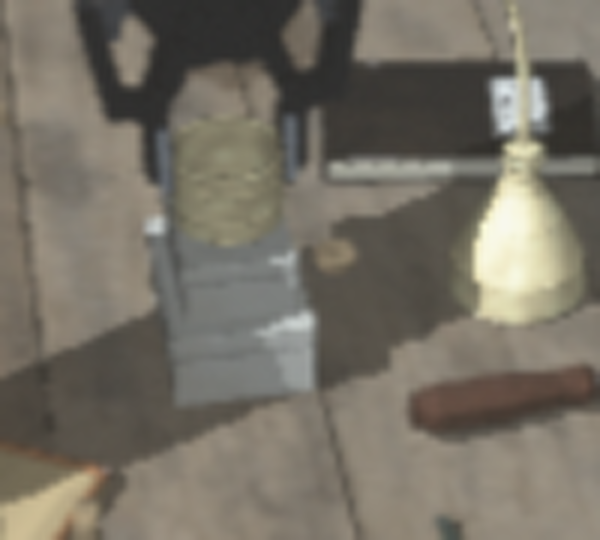

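The TCP has stalled at 0.0665, so the tin is seated. Releasing it and backing off.

```bash
python3 -m crank '[[0,0,0,0],[0,0,0,0],[0,0,0,0],[0,0,0,0]]' 0; python3 -m crank '[[0,0,-0.01,0],[0,0,-0.01,0],[0,0,-0.01,0],[0,0,-0.01,0],[0,0,-0.01,0],[-0.01,0,-0.03,0],[-0.02,0,-0.03,0],[-0.02,0,0,0]]'; python3 -m crank '[[0,0,0,0],[0,0,0,0]]'; python3 snap.py w33; python3 - <<'E'
from h import *
a=read_camera('side'); cv2.imwrite('pics/side9.png',a); crop(a,215,115,100,90,6,'pics/side9z.png')
E
```

```text
time: 59.75
eef_pos: [0.4816, 0.219, 0.066]
orientation: [179.8, 2.4, 91.0]
contact_force: [-0.2, -0.3, -0.8]
opening: 1.001
time: 60.55
eef_pos: [0.4821, 0.1758, 0.1868]
orientation: [179.7, 2.3, 91.3]
contact_force: [0.8, -0.2, -0.6]
opening: 0.999
time: 60.75
eef_pos: [0.4827, 0.1737, 0.1893]
orientation: [179.5, 2.2, 91.1]
contact_force: [-0.7, 0.2, -0.6]
opening: 0.996
[0.4827 0.1737 0.1893] [179.55   2.24  91.05]
tcp px [[282.3 249.5]]
```

View pics/w33.png

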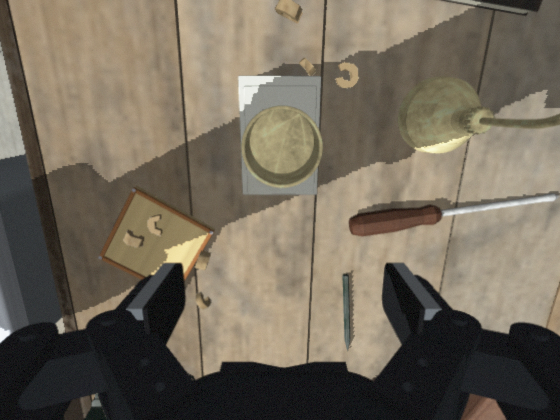

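View pics/side9z.png

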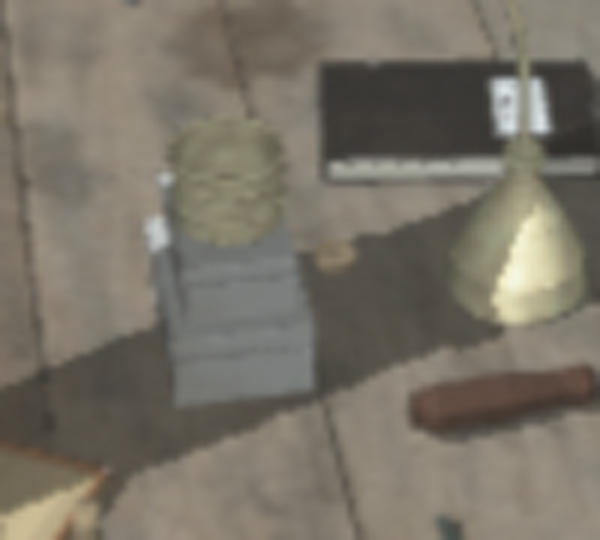

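```bash
python3 - <<'E'
from h import *
w=cv2.imread('pics/w33.png'); crop(w,230,65,100,140,4.2,'pics/w33c.png')
T=np.load('w33.npy')
P=p2w('wrist',[(244,146),(322.5,146),(283,106),(283,187)],.117,T); print('tin',P[:2].mean(0).round(4),P[2:].mean(0).round(4),np.linalg.norm(P[0]-P[1]),np.linalg.norm(P[2]-P[3]))
a=read_camera('top'); cv2.imwrite('pics/top9.png',a); crop(a,110,140,320,150,2.5,'pics/top9z.png'); 
E
```

```text
tin [0.4831 0.2192 0.117 ] [0.4829 0.2178 0.117 ] 0.054849902196131284 0.05615130567391363
```

View pics/w33c.png

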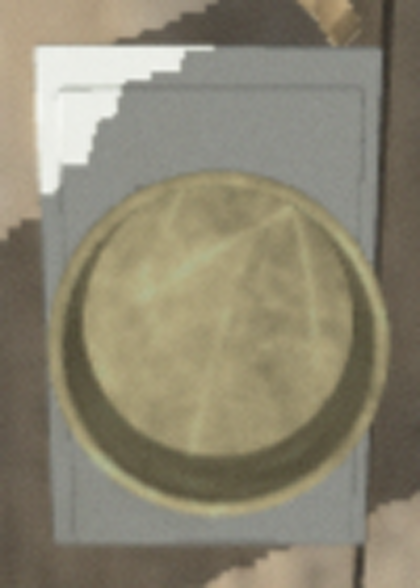

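View pics/top9z.png

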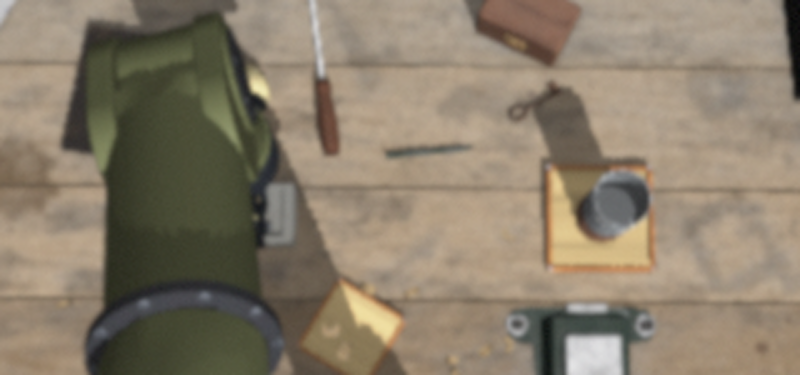

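```bash
python3 - <<'E'
from box import *
T=np.load('w33.npy'); q=lambda L:[(a/4.2+230,b/4.2+65) for a,b in L]
box(q([(58,88),(366,86),(360,541),(72,542)]),.078,T)
box(q([(36,46),(381,46),(362,541),(54,541)]),.06,T)
P=p2w('wrist',q([(83,320),(354,320),(218,456)]),.080,T); print(P.round(4),P[:2].mean(0),P[2]+[0,.0275,0])
P=p2w('wrist',q([(50,335),(389,335),(218,172),(218,516)]),.117,T); print('rim',P[:2].mean(0),P[2:].mean(0))
E
```

```text
centre [0.4816 0.2168 0.078 ] long 0.0864 short 0.0575 yaw long 91.48 yaw short+90 91.31
centre [0.4804 0.2184 0.06  ] long 0.0994 short 0.0667 yaw long 90.83 yaw short+90 91.04
[[0.4564 0.2177 0.08  ]
 [0.5084 0.2187 0.08  ]
 [0.4828 0.1917 0.08  ]] [0.4824117  0.21821216 0.08      ] [0.48276263 0.21922364 0.08      ]
rim [0.48235453 0.22003513 0.117     ] [0.48212017 0.21745453 0.117     ]
```

The tin is within about 2 mm of the carton centre. One last look at the whole scene from the side before handing in.

```bash
python3 -m crank '[[-0.02,0,-0.02,0],[-0.02,0,-0.02,0],[0,0,0,0],[0,0,0,0],[0,0,0,0]]'; python3 - <<'E'
from h import *
a=read_camera('side'); cv2.imwrite('pics/side10.png',a); print(read_state()['contact_force'])
E
```

```text
time: 61.4
eef_pos: [0.4808, 0.1395, 0.227]
orientation: [-180.0, 2.4, 91.5]
contact_force: [-0.7, -1.2, 0.3]
opening: 0.999
[-0.03867699 -0.06577171 -0.45126342]
```

View pics/side10.png

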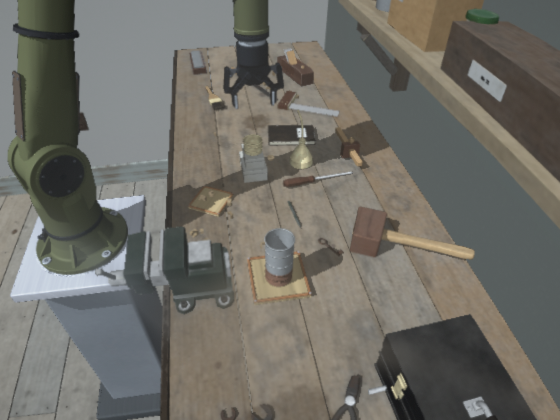

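The side view shows the grey tin on the sheaves on the tray at (279,258), and the brass tin on the two cartons at (254,158). The oiler is at (301,155) as before, and the arm is clear of everything.

```bash
python3 -c "
from workcell import *
print(sign_off())"
```

```text
the job is handed in; nothing more can be done
None
```

Both kits are up, and I handed the job in at about 61 s of the 136 s allowed; sign-off gave no verdict. The arm was clear of everything in the last side view, and the oil can stood where it was.

**Tray kit:** The two sheaves lie flat, one on the other, in the middle of the larger tray, with the grey tin upright on top. Measured from the wrist camera, the sheaves are within about 2 mm of the tray centre. The grey tin is within 1–2 mm of both.

**Carton kit:** The small carton lies on the large one, with centres within about 1.5 mm and long sides within about 0.5°. The brass tin stands upright on it, about 1–2 mm off centre.

**What went wrong or disagreed:**
- **First grasp missed:** The fingers shut on top of the first sheave, with a brief wrist force of about 66 N (limit 120 N) and a push of a few millimetres. The real fingertips sit 17–30 mm behind the stated TCP, so I corrected for that and the second grasp held.
- **Tool tilt:** Medium-speed moves tilted the tool by up to about 6°. I worked most of that out before gripping the small carton. The grey tin was set down with the tool tilted about 3°, but it stood upright once released.
- **Camera offset:** The wrist and overhead cameras disagreed by 2–4 mm, so I used the wrist camera for the final placings.

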